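# Set the doctor-bar gap of a dye coater with a feeler gauge

## Robot

A 6-joint arm with a two-finger parallel gripper is mounted at the origin on the work surface. World frame = base frame: x ahead of the robot, y to its left, z up, the work surface at z = 0. Lengths are in m, angles in rad, forces in N, time in s.
With the tool pointing down it reaches from about 0.25 to 0.725 m from the base axis. Payload 4 kg.
Tool frame: the origin (TCP) lies between the finger pads; the fingertips stand 25 mm ahead of it and the grasp point (between the pads) lies 6 mm ahead of it (finger_overhang is the distance from the TCP to the fingertips, in m); x points along the fingers, y is the direction in which the jaws open and shut, and the axes are right-handed (so a half turn about x gives the same grasp; the last joint's range is limited). The gripper opens to 85 mm and grips with 20 to 120 N. Pads are 22 mm wide; open, the fingers measure 114 mm over their backs; the gripper's body (76 mm by 85 mm) begins 54 mm behind the grasp point. The pads swing forward as they close: fully open they stand 13 mm farther back than shut.
Start: joints at [-1.301, 0.241, 0.005, 1.335, 0, 1.571], TCP at [0.133, -0.482, 0.256] pointing down, gripper open.
Joint ranges: [-2.72, 2.72], [-1.05, 1.87], [-1.09, 1.28], [-1.99, 2.15], [-1.42, 1.44], [-3.14, 3.14]. Speed limits (rad/s): [2.79, 2.79, 3.14, 3.14, 3.14, 3.14].

## Interface

Orientations are given as a 3x3 rotation matrix whose columns are the frame's x, y, z axes.
In Python, from bench import * gives the robot as it stands. The module is installed in compiled form; this text tells all that it offers.
- The arm moves only by the tool carry_out, never from a script. Its argument "moves" is a list of rows, each a list of 3 entries, a list of its own where there are three numbers: the turn, a rotation vector about the tool's x, y, z in rad, then the shift along the tool's x, y, z in mm, then the opening, from 0 (shut) to 1 (fully open). In form: [[[wx, wy, wz], [tx, ty, tz], fingers], ...]. A call has 1 to 12 rows; each row is the pose to reach, as a shift and turn from the pose measured when the call began, along the tool's axes at that moment; what a row does not reach only later rows make up. A row lasts 1/10 s, in which the tool goes at most 50 mm and 8.59 degrees, less where a joint would pass 70% of its speed; a pose out of reach is approached as far as the arm can. A call with a gripper value outside its range is refused whole. The fingers move at their own pace and stop on an object; "squeeze" is the grip in N (left out, the last holds). Time passes only in rows, so rows that repeat a pose let the fingers close. It gives the time, the measured TCP pose, the force and the opening at its end, in the units of the state.
- get_state(): the state, without advancing time (a new reading comes with each control period).
- grab_frame(name): name is "scene" or "side" or "wrist"; returns a dict with "image" (480x640x3 uint8, red, green, blue), "vfov" (degrees; the focal length in pixels is half the picture's height over the tangent of half this angle, whatever the lens; pixels are square), "cx", "cy" (the principal point, pixels), "D" ([k1, k2, p1, p2, k3] as OpenCV has them; the pictures are not rectified), "camera_from_world" (4x4, takes a point from world to camera coordinates). Camera axes: x right, y down, z forward; pixel columns grow to the right and rows downward; lengths in m; the calibration is good to about 2 mm. A picture is of the moment at which its call begins. There is no depth.
- finish_job(): hands the job in, once; it reports no verdict.
The state is a dict: "clock": time; "joints": joint angles; "qvel": joint speeds; "joint_efforts": joint torques, N m; "tool_pos": TCP position; "ee_rot": TCP orientation; "force": force on the tool from outside, world axes, zero at the start; "ft_torque": the same for the moment, N m; "gripper_width": finger opening in m.
Only numpy, scipy, OpenCV 4.12 (cv2) and the standard library are available. Lean on these libraries where they do the work, as an engineer would, in place of code of your own. Each camera call takes 0.05 s, during which the arm holds its last target.

## Task

Set the gap of the dye coater to the thinner of the two feeler gauges: take that gauge from its board, slide its blade flat under the raised bar from the copper-pipe side until the wooden grip all but meets the bar, and let go. Press the bar's black knob down, gently, until the bar nips the blade, and take the hand off it; then draw the gauge straight back out by its grip so that the blade drags between bar and bed, and lay the gauge back where it lay on the board, leaving the bar as set. Leave the thick gauge and the steel beaker on the coater where they are.

Things in the scene. Friction and masses are not known exactly. Their poses are not given: they have to be found in the camera images.
- coater: The dye coater, fixed, a bench machine. Origin: centre of its underside, straight below the bar; +x is the direction in which the gauge is slid in, z up. Flat aluminium bed, top 30 mm above the table, x -120 to +110, y -138 to +138 mm. Grey upright side plates 12 mm thick stand at y = +-150 mm, x -85 to +35, 210 mm high.
- pipe_mid (a point): Middle of the copper feed pipe, 34 mm across, that runs along y between the side plates over the bed, 47 mm before the bar (x = -47 mm in the coater's frame), its axis 182 mm above the table. It is right above the grip of an inserted gauge: a hand must come in under it, leaning back towards -x by about 35 to 40 degrees from vertical.
- bar (a joint): The steel doctor bar, 30 mm thick (x -15 to +15 mm in the coater's frame), 30 mm high, 276 mm wide, sliding up and down over the bed. The value is the gap in m from the bed to its steel edge (0.040 = fully up); a sprung lip under it hangs 2 mm lower and gives with 2 to 5 N. It stays where it is left; pressing it down takes about 5 N, from first nip to steel on blade 5 N more.
- bar_knob (a point): Centre of the top of the black knob with which the bar is pressed down: a disc 44 mm across and 16 mm thick on a 16 mm stem, above the middle of the bar; its top is 150 mm + the gap above the table.
- gauge: The thinner feeler gauge, loose, 165 mm long, 0.16 kg. Origin on its underside; +x points to the tip. Flat aluminium blade 44 mm wide, 10 mm thick, x -12 to +85 mm; upright wooden grip 24 mm wide (y), 46 mm high, x -80 to -10 mm, same flat underside. Blade all the way in: the grip meets the bar, origin at x = -5 mm in the coater's frame, underside on the bed.
- gauge_grip (a point): Centre of the thin gauge's wooden grip: 45 mm behind (-x) the gauge's origin, 23 mm above its underside.
- gauge_tip (a point): Middle of the blade's front edge of the thin gauge: 85 mm ahead (+x) of the gauge's origin, 5 mm above its underside.
- rack: The gauges' dark wooden board, fixed, 210 x 210 x 18 mm. Origin: centre of its underside. The two gauges lie on it, 18 mm above the table, side by side about 96 mm apart (y = +48 and -48 mm), tips about along the board's +x; either may be on either side.
- block_gauge_grip (a point): Centre of the grip of the other gauge: the same shape, but its blade is 18 mm thick. Not to be used or moved.
- beaker: Steel beaker 52 mm across, 60 mm high, standing on the coater's bed beyond the bar, near one end. Origin: underside. Leave alone.
Things that resemble listed ones, but are neither listed nor needed, are in the scene too. Leave any red look-alike of the gauge alone. What is shaped like the part that bears block_gauge_grip but purple is not meant.

How it is judged:
On the way, in this order (a step that is already met when the one before it is completed fails the run):
1. The thin gauge's blade lies flat on the bed under the bar, square to it within about 11 degrees, its tip at least 45 mm past the bar's far face (grip within 20 mm of the bar) (x of gauge_tip in the frame of coater above 0.06 m and y of gauge_tip in the frame of coater between -0.08 and 0.08 m and z of gauge_tip in the frame of coater between 0.032 and 0.039 m and angle between the x axis of gauge and the x axis of coater, either way round below 0.2 rad), for 0.2 s.
2. The bar nips the blade by itself (at least 0.8 N), the hand off both, the gauge still in place (all of step 1 and contact force between gauge and bar above 0.8 N and contact force between the fingers and bar below 0.2 N and contact force between the fingers and gauge below 0.2 N), for 0.2 s.
3. The gauge is being drawn back by the hand, 22 to 70 mm out from fully in, with the bar still dragging on it (at least 0.8 N) (contact force between gauge and bar above 0.8 N and x of gauge_tip in the frame of coater between 0.01 and 0.058 m and contact force between the fingers and gauge above 0.5 N), for 0.1 s.
At the end, for the whole second after the job is handed in: The bar's gap is between 8 and 12.5 mm (the blade is 10 mm thick); the thin gauge lies flat, at rest and released on its board, its grip within 25 mm and its tip within 40 mm of where they lay at the start (value of joint bar between 0.008 and 0.0125 m and distance of gauge_grip from where it was at the start of the episode below 0.025 m and distance of gauge_tip from where it was at the start of the episode below 0.04 m and angle between gauge's own z axis and vertical below 0.1 rad and height (world z) of gauge_tip above 0.018 m and linear speed of gauge below 0.02 m/s); the robot touches nothing.
It fails at once if The bar is forced down hard on the gauge (over 80 N) (contact force between gauge and bar above 80 N).
It fails at once if The thick gauge is moved by more than 20 mm (distance of block_gauge_grip from where it was at the start of the episode above 0.02 m).
It fails at once if The beaker is moved by more than 40 mm (distance of beaker from where it was at the start of the episode above 0.04 m).
It also fails if it takes over 69 s, if anything falls off the work surface, if the arm or the gripper's body presses on something with over 40 N, if the wrist force passes 120 N, or if a joint passes its speed limit or range.

## Working session

There is one attempt and no reset: what is moved stays moved. The work goes in short steps, Python scripts to look and compute and a tool call to move; the robot and the scene stay as the last step left them, time stands still between calls to the robot, and variables do not carry over. Pictures are saved under pics/ and viewed, and the job is handed in when it is done.

Besides the shell and the picture viewer there is one more tool, called after "Request:" as name(argument=value, ...) on one line, values as JSON. carry_out: Moves the arm, as the interface text tells. Its arguments: {"type":"object","properties":{"moves":{"type":"array"},"squeeze":{"type":"number"}},"required":["moves"]}

```bash
mkdir -p pics; python3 - <<'E'
from bench import *
import cv2,json
s=get_state()
print({k:(v if not hasattr(v,'tolist') else v.tolist()) for k,v in s.items()})
for n in("scene","side","wrist"):
    f=grab_frame(n); cv2.imwrite(f'pics/{n}0.png',f["image"][:,:,::-1])
    print(n,f["vfov"],f["cx"],f["cy"],f["D"]); print(f["camera_from_world"])
E
```

```text
{'clock': 0.0, 'joints': [-1.3010248956036568, 0.24141497487293095, 0.0037196675139239423, 1.3351680964049253, -6.2696974195722075e-06, 1.5708201041324805], 'qvel': [-0.0007161933348945946, -0.0001874985502220041, -0.0010439309939767514, -0.0020304851842822542, -3.4799785564719845e-05, 0.0006611746691719909], 'joint_efforts': [-0.00014131849184195744, -37.231611013412476, 25.24088680744171, 0.016839042655192316, 0.0001575669693920645, -2.792680433572059e-06], 'tool_pos': [0.13310195038439554, -0.48136690534605436, 0.2554101431548451], 'ee_rot': [[-0.0005569415847790591, 0.2664876549521397, -0.9638381708431039], [0.0019906422306319674, -0.9638361151967785, -0.2664882368621398], [-0.9999978635775083, -0.002067075347338345, 6.318833575169574e-06]], 'force': [-0.4108715348820278, -0.2320182960158755, 0.6225524997740912], 'ft_torque': [0.01940322606732156, 0.026083675862832483, 0.04968996785586567], 'gripper_width': 0.08537756124358373}
scene 51.85821459194105 321.5864447049363 237.9889880582989 [-0.03609718  0.          0.          0.          0.        ]
[[ 0.78507006  0.61915977 -0.017
[... 191 characters left out ...]
7778 318.4535311750123 242.9517239354979 [-0.10151536  0.          0.          0.          0.        ]
[[-9.99660040e-01 -2.60650158e-02  6.47442624e-04  5.22681320e-01]
 [-1.94578721e-02  7.29270205e-01 -6.83949091e-01 -8.12019455e-02]
 [ 1.73549833e-02 -6.83729174e-01 -7.29529452e-01  2.10397547e+00]
 [ 0.00000000e+00  0.00000000e+00  0.00000000e+00  1.00000000e+00]]
wrist 62.343171019572836 312.7423742427751 241.41296878612928 [-0.01283853  0.          0.          0.          0.        ]
[[ 0.26658892 -0.96380751 -0.00232964 -0.49883351]
 [-0.91300006 -0.25330856  0.31979002 -0.04323379]
 [-0.30880614 -0.08312552 -0.94748557  0.3809008 ]
 [ 0.          0.          0.          1.        ]]
```

View pics/scene0.png

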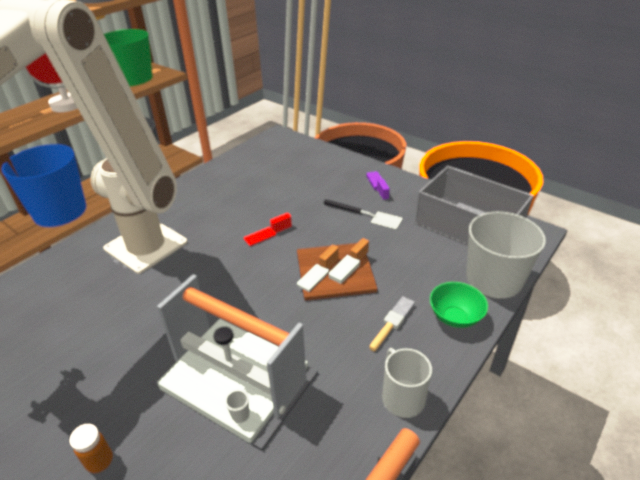

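View pics/side0.png

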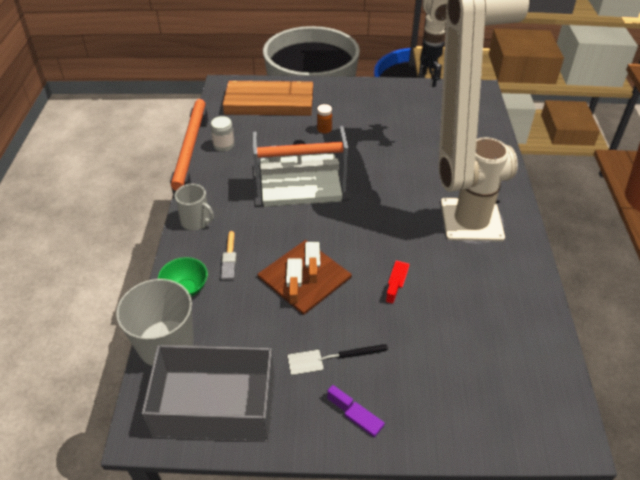

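View pics/wrist0.png

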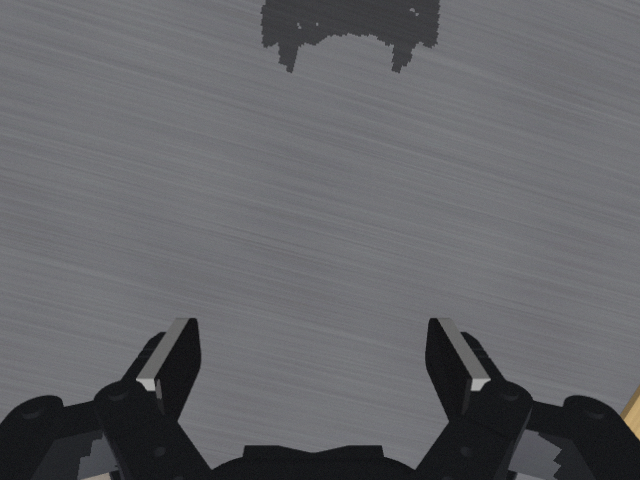

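```bash
cat > h.py <<'E'
from bench import *
import cv2,numpy as np
def K(f):
    h=f["image"].shape[0]; fl=h/2/np.tan(np.radians(f["vfov"])/2)
    return np.array([[fl,0,f["cx"]],[0,fl,f["cy"]],[0,0,1]])
def proj(f,P):
    T=np.array(f["camera_from_world"]); P=np.atleast_2d(P).astype(float)
    r,_=cv2.Rodrigues(T[:3,:3]); p,_=cv2.projectPoints(P.reshape(-1,1,3),r,T[:3,3],K(f),np.array(f["D"],float)); return p[:,0]
def ray(f,uv):
    T=np.array(f["camera_from_world"])
    n=cv2.undistortPoints(np.array(uv,float).reshape(-1,1,2),K(f),np.array(f["D"],float))[:,0]
    d=np.c_[n,np.ones(len(n))]@T[:3,:3]; o=-T[:3,:3].T@T[:3,3]; return o,d
def onz(f,uv,z):
    o,d=ray(f,uv); z=np.broadcast_to(z,len(d)); return o+d*((z-o[2])/d[:,2])[:,None]
def crop(f,name,x0,y0,w,h,s=4):
    c=f["image"][y0:y0+h,x0:x0+w,::-1]; cv2.imwrite(f'pics/{name}.png',cv2.resize(c,None,fx=s,fy=s,interpolation=cv2.INTER_CUBIC))
E
python3 - <<'E'
from h import *
import pickle
F={n:grab_frame(n) for n in("scene","side")}
pickle.dump(F,open('F0.pkl','wb'))
crop(F["scene"],'sr',285,225,110,80,7)
crop(F["scene"],'sc',150,270,170,170,4)
crop(F["side"],'dr',250,230,110,85,7)
crop(F["side"],'dc',240,120,120,90,6)
E
```

```text
(no output)
```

View pics/sr.png

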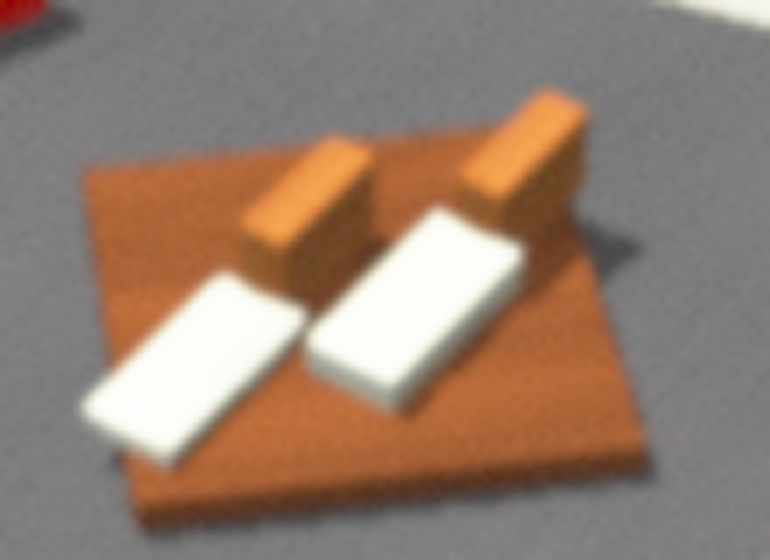

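View pics/sc.png

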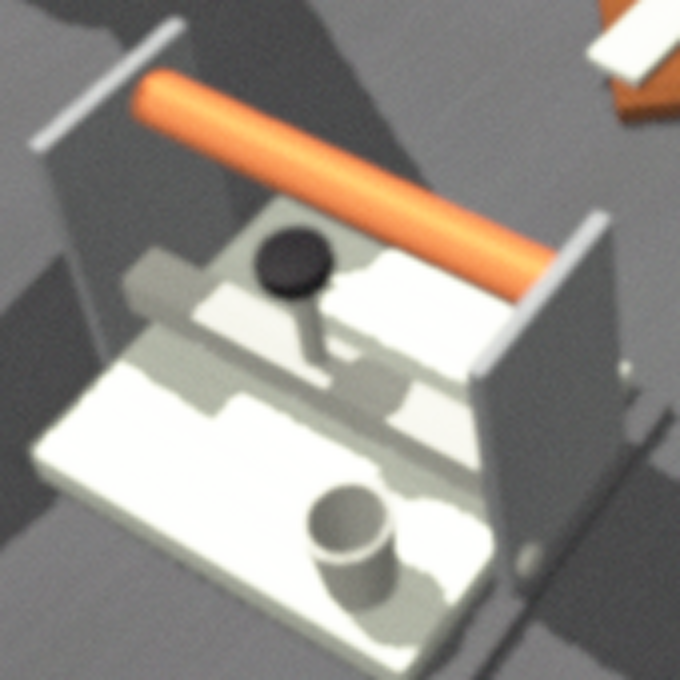

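View pics/dr.png

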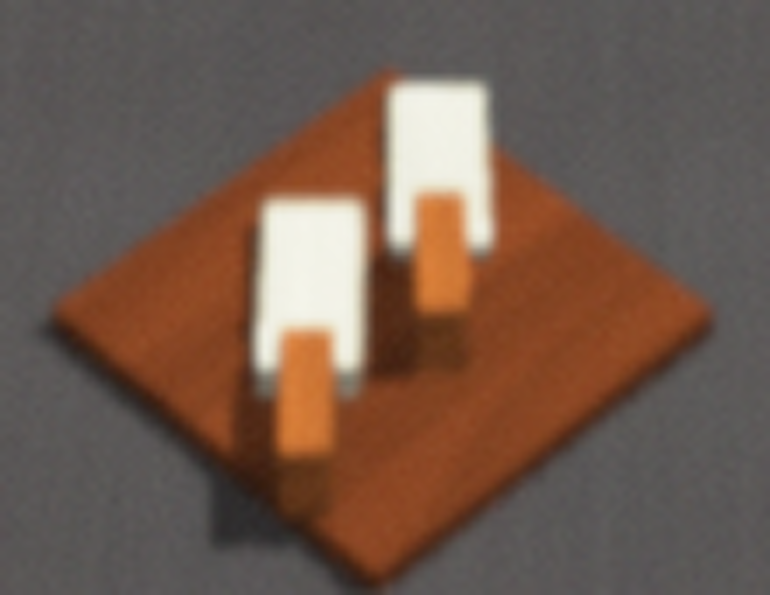

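View pics/dc.png

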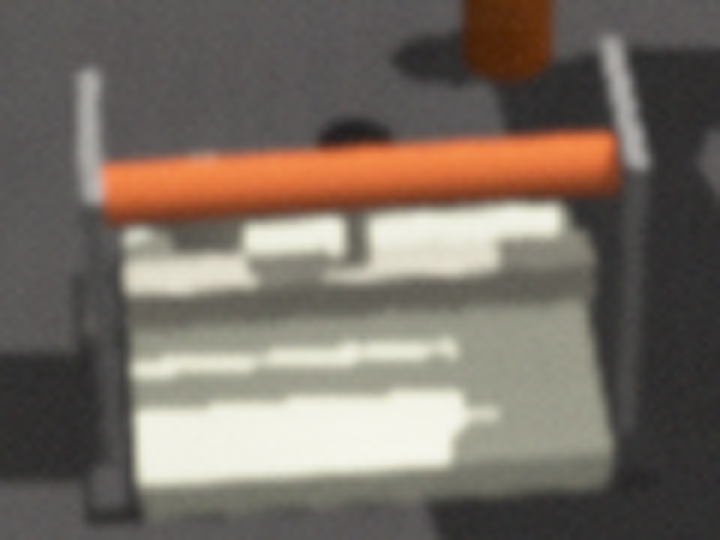

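```bash
python3 - <<'E'
from h import *
import pickle
F=pickle.load(open('F0.pkl','rb'))
np.set_printoptions(precision=4,suppress=True)
def g(n,x0,y0,s,pts,z):
    # resize: pixel centre alignment
    uv=(np.array(pts,float)+.5)/s-.5+[x0,y0]; return onz(F[n],uv,z)
print('side blade',g('side',250,230,7,[(387,82),(487,82),(492,245),(385,245)],.028))
print('side grip',g('side',250,230,7,[(415,195),(463,193),(470,308),(418,312)],.064))
print('scene blade',g('scene',285,225,7,[(82,408),(165,465),(305,312),(228,272)],.028))
print('scene grip',g('scene',285,225,7,[(245,222),(285,245),(372,155),(335,137)],.064))
print('thick grip scene',g('scene',285,225,7,[(460,172),(500,197),(588,110),(550,90)],.064))
print('bed',g('scene',150,270,4,[(35,452),(400,665)],.03))
print('plates',g('scene',150,270,4,[(35,148),(180,20),(475,370),(605,215)],.21))
print('plates side',g('side',240,120,6,[(90,200),(90,70),(640,165),(610,38)],.21))
print('bed side',g('side',240,120,6,[(140,488),(612,458)],.03))
print('knob',g('scene',150,270,4,[(295,258)],.19))
print('beaker top',g('scene',150,270,4,[(350,524)],.09))
print('rack',g('side',250,230,7,[(390,72),(712,312),(380,580),(55,312)],.018))
E
```

```text
side blade [[0.563  0.1453 0.028 ]
 [0.5169 0.144  0.028 ]
 [0.5121 0.2437 0.028 ]
 [0.5598 0.245  0.028 ]]
side grip [[0.546  0.2469 0.064 ]
 [0.5249 0.2452 0.064 ]
 [0.52   0.3112 0.064 ]
 [0.5422 0.3141 0.064 ]]
scene blade [[0.5212 0.146  0.028 ]
 [0.5686 0.1414 0.028 ]
 [0.5582 0.2461 0.028 ]
 [0.517  0.2461 0.028 ]]
scene grip [[0.5289 0.2439 0.064 ]
 [0.5509 0.2426 0.064 ]
 [0.5451 0.3102 0.064 ]
 [0.5253 0.3102 0.064 ]]
thick grip scene [[0.5813 0.3237 0.064 ]
 [0.6041 0.3206 0.064 ]
 [0.6013 0.3903 0.064 ]
 [0.5804 0.3918 0.064 ]]
bed [[ 0.4823 -0.3058  0.03  ]
 [ 0.7455 -0.269   0.03  ]]
plates [[ 0.4548 -0.2339  0.21  ]
 [ 0.4391 -0.1159  0.21  ]
 [ 0.751  -0.1936  0.21  ]
 [ 0.7374 -0.078   0.21  ]]
plates side [[ 0.7341 -0.0762  0.21  ]
 [ 0.7458 -0.1938  0.21  ]
 [ 0.4341 -0.1146  0.21  ]
 [ 0.4506 -0.2316  0.21  ]]
bed side [[ 0.7149 -0.0396  0.03  ]
 [ 0.4446 -0.0721  0.03  ]]
knob [[ 0.6132 -0.1893  0.19  ]]
beaker top [[ 0.6968 -0.2477  0.09  ]]
rack [[0.5624 0.1294 0.018 ]
 [0.4141 0.2717 0.018 ]
 [0.5547 0.4227 0.018 ]
 [0.7047 0.2795 0.018 ]]
```

```bash
cat >> h.py <<'E'
def frame(o,u):
    u=np.array(u,float); u/=np.linalg.norm(u)
    T=np.eye(4); T[:2,0]=u; T[:2,1]=[-u[1],u[0]]; T[:3,3]=o; return T
def box(x,y,z): return np.array([[a,b,c] for a in x for b in y for c in z])
def draw(img,f,T,pts,s,x0,y0,col):
    p=proj(f,(np.c_[pts,np.ones(len(pts))]@T.T)[:,:3]); p=((p-[x0,y0])+.5)*s-.5
    for i in range(8):
        for b in(1,2,4):
            if not i&b: cv2.line(img,tuple(np.int32(p[i].round())),tuple(np.int32(p[i|b].round())),col,1,cv2.LINE_AA)
def overlay(f,name,x0,y0,w,h,s,items):
    img=np.ascontiguousarray(cv2.resize(f["image"][y0:y0+h,x0:x0+w,::-1],None,fx=s,fy=s,interpolation=cv2.INTER_CUBIC))
    for T,b,c in items: draw(img,f,T,b,s,x0,y0,c)
    cv2.imwrite(f'pics/{name}.png',img)
GB=[box((-.012,.085),(-.022,.022),(0,.010)),box((-.08,-.01),(-.012,.012),(0,.046))]
UC=np.array([.1279,-.9917]);CO=np.array([.597,-.178,0]);
def coater(o=CO,u=UC,gap=.04):
    T=frame(o,u); g=gap
    return [(T,box((-.12,.11),(-.138,.138),(0,.03)),(0,255,0)),(T,box((-.085,.035),(-.156,-.144),(0,.21)),(255,0,0)),(T,box((-.085,.035),(.144,.156),(0,.21)),(255,0,0)),
     (T,box((-.015,.015),(-.138,.138),(.03+g,.06+g)),(0,0,255)),(T,box((-.022,.022),(-.022,.022),(.134+g,.15+g)),(255,0,255)),(T,box((-.064,-.03),(-.144,.144),(.165,.199)),(255,255,0))]
def tomove(P,u,lean,off=.006,cur=None):
    """P grasp point world; u horizontal fwd; lean deg -> rotvec, shift mm in tool axes"""
    from scipy.spatial.transform import Rotation as Ro
    s=cur or get_state(); R=np.array(s["ee_rot"]); p=np.array(s["tool_pos"])
    u=np.r_[np.array(u[:2])/np.linalg.norm(u[:2]),0]; l=np.radians(lean)
    a=np.sin(l)*u+np.cos(l)*np.array([0,0,-1.]); v=np.array([-u[1],u[0],0]); Rt=np.c_[a,v,np.cross(a,v)]
    w=Ro.from_matrix(R.T@Rt).as_rotvec(); t=R.T@(np.array(P)-off*a-p)*1000
    print('turn',w.round(3),'shift',t.round(1)); return Rt
E
python3 - <<'E'
from h import *
import pickle
F=pickle.load(open('F0.pkl','rb'))
T=frame([.538,.2325,.018],[.055,-.998])
it=[(T,GB[0],(0,255,0)),(T,GB[1],(255,0,0))]
overlay(F['scene'],'osr',285,225,110,80,7,it); overlay(F['side'],'odr',250,230,110,85,7,it)
overlay(F['scene'],'osc',150,270,170,170,4,coater()); overlay(F['side'],'odc',240,120,120,90,6,coater())
tomove([.536,.29,.17],[.055,-.998],37)
E
```

```text
turn [-1.305 -0.543  0.438] shift [  81.8 -639.8 -594.6]
```

View pics/osr.png

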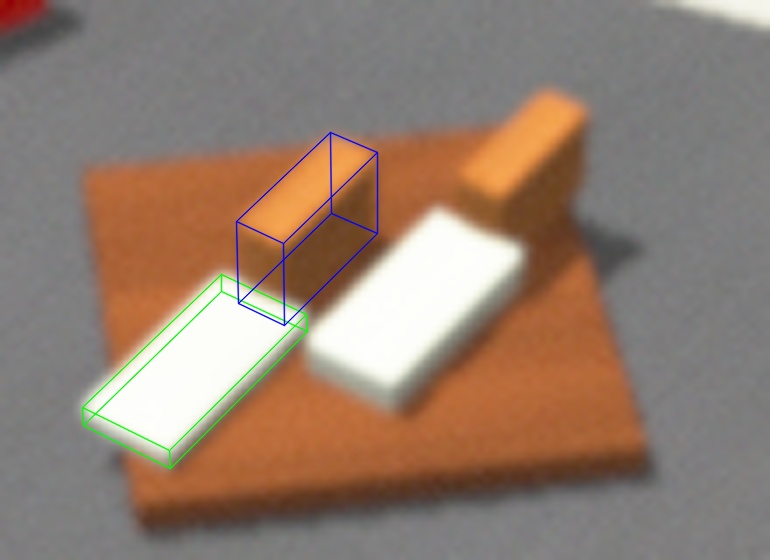

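View pics/odr.png

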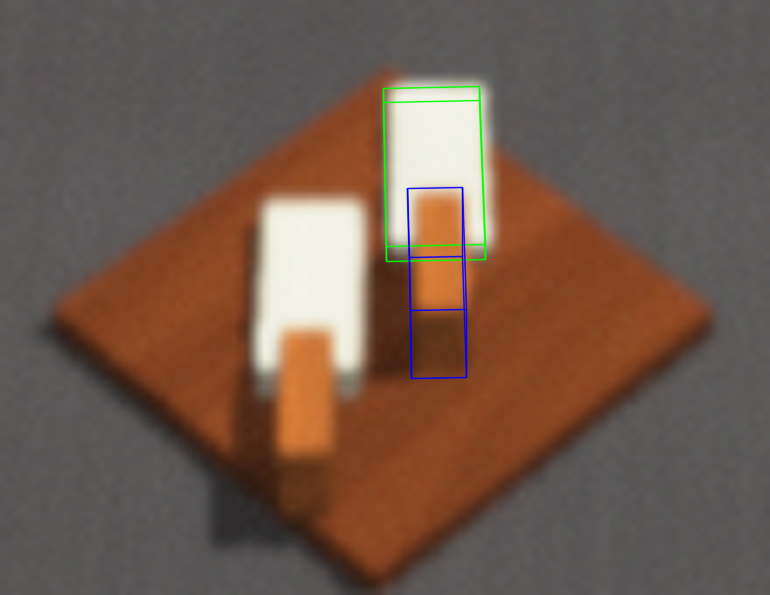

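View pics/osc.png

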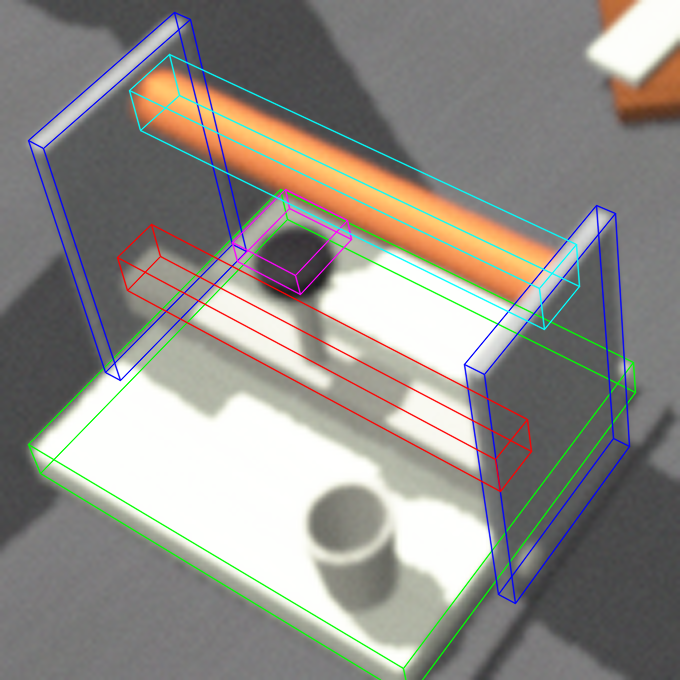

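View pics/odc.png

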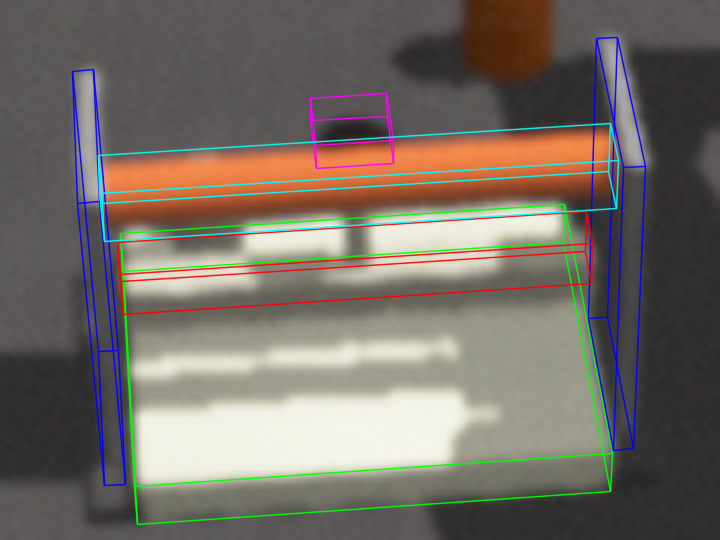

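```bash
python3 - <<'E'
from h import *
import pickle
F=pickle.load(open('F0.pkl','rb'))
T=frame([.538,.2325,.018],[.05,-.998])
o=[.5985,-.178,0]
overlay(F['scene'],'osc2',150,270,170,170,4,coater(o,gap=.028)); overlay(F['side'],'odc2',240,120,120,90,6,coater(o,gap=.028))
E
```

```text
(no output)
```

View pics/osc2.png

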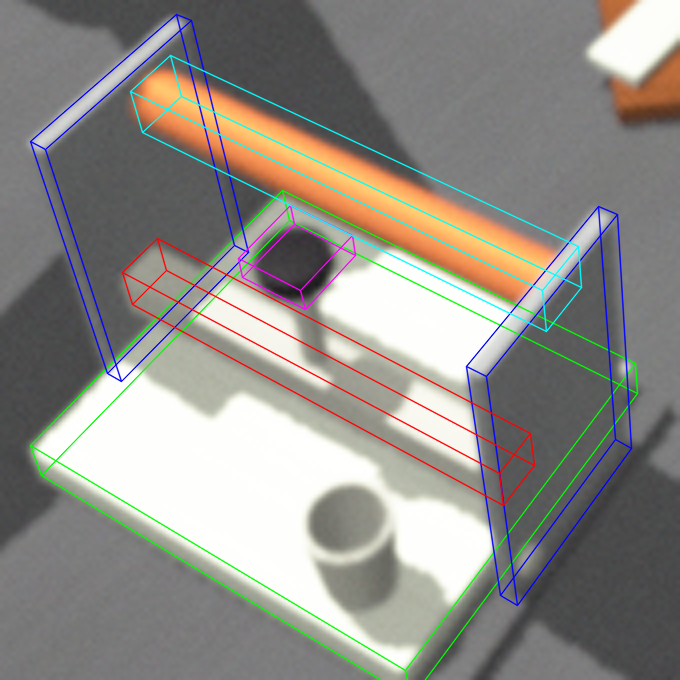

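View pics/odc2.png

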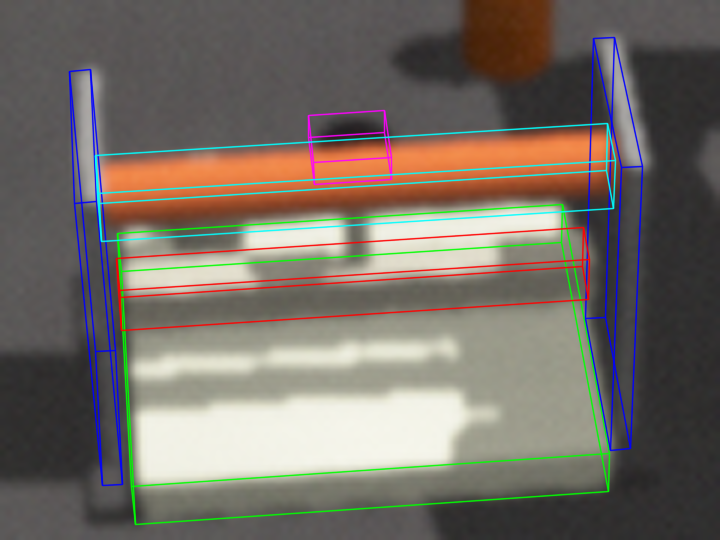

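Request:
carry_out(moves=[[[-0.13,-0.054,0.044],[8,-64,-59],0.5],[[-0.26,-0.11,0.09],[16,-104,-99],0.5],[[-0.39,-0.16,0.13],[24,-148,-138],0.5],[[-0.52,-0.22,0.175],[30,-190,-178],0.5],[[-0.65,-0.27,0.22],[36,-235,-218],0.5],[[-0.78,-0.325,0.26],[42,-275,-257],0.5],[[-0.91,-0.38,0.307],[48,-320,-297],0.5],[[-1.04,-0.43,0.35],[54,-365,-337],0.5],[[-1.17,-0.49,0.395],[60,-410,-377],0.5],[[-1.305,-0.543,0.438],[66,-450,-416],0.5],[[-1.305,-0.543,0.438],[72,-490,-456],0.5],[[-1.305,-0.543,0.438],[75,-530,-495],0.5]])

```text
clock: 1.45
tool_pos: [0.4063, 0.0468, 0.1926]
ee_rot: [[0.034, 0.998, 0.046], [-0.601, 0.058, -0.797], [-0.798, -0.0, 0.602]]
force: [1.5, 0.0, 1.2]
gripper_width: 0.0429
```

```bash
python3 - <<'E'
from h import *
tomove([.537,.30,.15],[.052,-.998],37)
E
```

```text
turn [ 0.005  0.001 -0.003] shift [-119.8  145.1 -221.4]
```

Request:
carry_out(moves=[[[0,0,0],[-20,25,-37],0.5],[[0,0,0],[-40,49,-74],0.5],[[0,0,0],[-60,73,-111],0.5],[[0,0,0],[-80,97,-148],0.5],[[0,0,0],[-100,121,-185],0.5],[[0,0,0],[-120,145,-221],0.5],[[0,0,0],[-120,145,-221],0.5],[[0,0,0],[-120,145,-221],0.5]])

```text
clock: 2.25
tool_pos: [0.5365, 0.3041, 0.1522]
ee_rot: [[0.033, 0.998, 0.049], [-0.603, 0.059, -0.795], [-0.797, -0.003, 0.604]]
force: [0.3, -0.6, -1.0]
gripper_width: 0.0424
```

```bash
python3 - <<'E'
from h import *
import pickle
f=grab_frame('wrist'); pickle.dump(f,open('w1.pkl','wb')); s=get_state(); print(s['tool_pos'],s['gripper_width'],s['force'])
T=frame([.538,.2325,.018],[.052,-.998])
overlay(f,'w1',0,0,640,480,1,[(T,GB[0],(0,255,0)),(T,GB[1],(255,0,0))])
E
```

```text
[0.5363352  0.30306593 0.15396492] 0.04251016880762443 [-0.79030221 -0.82617505  1.36886545]
```

View pics/w1.png

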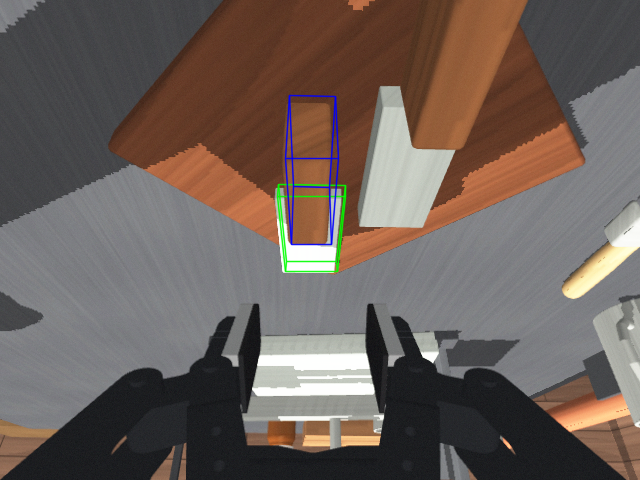

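```bash
python3 - <<'E'
from h import *
a=np.array([.6*.052,-.6*.998,-.8])
for d in(.05,0): tomove(np.array([.5358,.2795,.051])-d*a,[.052,-.998],37)
E
```

```text
turn [ 0.006  0.002 -0.002] shift [ 40.3  -1.6 -43.2]
turn [ 0.006  0.002 -0.002] shift [ 90.3  -1.7 -43.4]
```

Request:
carry_out(moves=[[[0.006,0,0],[20,-1,-22],0.5],[[0.006,0,0],[40,-1.6,-43],0.5],[[0.006,0,0],[60,-1.7,-43.4],0.5],[[0.006,0,0],[80,-1.7,-43.4],0.5],[[0.006,0,0],[90,-1.7,-43.4],0.5],[[0.006,0,0],[90,-1.7,-43.4],0.5],[[0.006,0,0],[90,-1.7,-43.4],0.5]])

```text
clock: 3.0
tool_pos: [0.5359, 0.283, 0.0578]
ee_rot: [[0.034, 0.999, 0.04], [-0.602, 0.052, -0.797], [-0.798, 0.003, 0.603]]
force: [0.3, 0.2, -0.2]
gripper_width: 0.0426
```

```bash
python3 - <<'E'
from h import *
f=grab_frame('wrist'); s=get_state(); print(s['tool_pos'],s['gripper_width'],s['force'])
cv2.imwrite('pics/w2.png',f['image'][:,:,::-1])
f=grab_frame('side');crop(f,'d2',250,210,130,100,6)
E
```

```text
[0.53611336 0.28360751 0.05788825] 0.04267140923913503 [-0.18321003 -0.34960025  0.39824107]
```

View pics/w2.png

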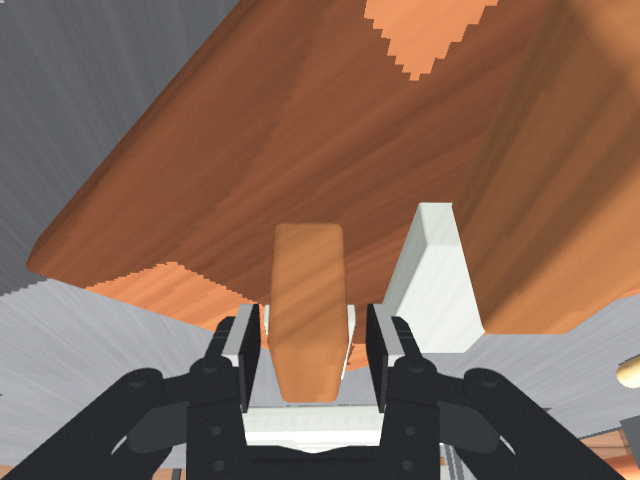

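View pics/d2.png

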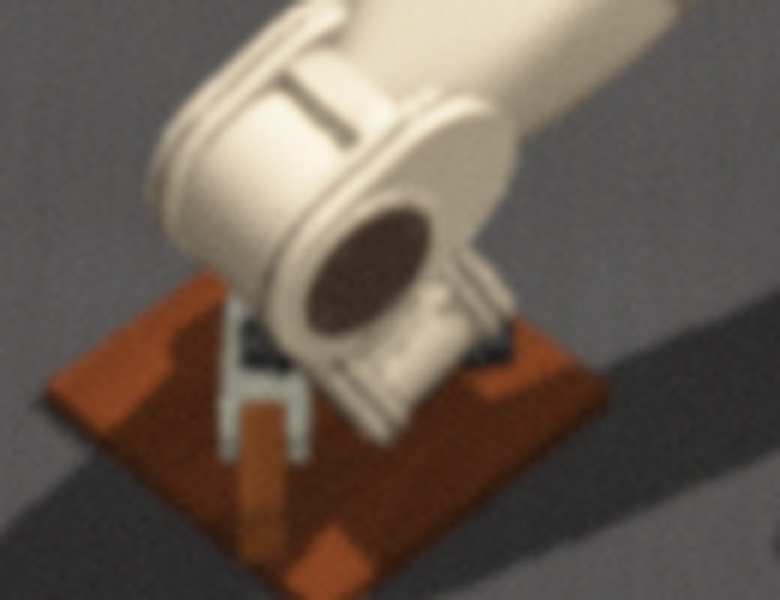

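Request:
carry_out(moves=[[[0,0,0],[0,0,0],0.2],[[0,0,0],[0,0,0],0.1],[[0,0,0],[0,0,0],0.1],[[0,0,0],[0,0,0],0.1],[[0,0,0],[0,0,0],0.1],[[0,0,0],[0,0,0],0.1]], squeeze=50)

```text
clock: 3.7
tool_pos: [0.5365, 0.2847, 0.0589]
ee_rot: [[0.037, 0.999, 0.04], [-0.601, 0.054, -0.798], [-0.799, 0.005, 0.602]]
force: [-0.6, 1.5, 5.2]
gripper_width: 0.0231
```

```bash
cat >> h.py <<'E'
from scipy.spatial.transform import Rotation as Ro
CO=np.array([.5965,-.178,0]); G0=frame([.538,.2325,.018],[.052,-.998])
_u=np.array([.052,-.998,0])/np.linalg.norm([.052,-.998]); _a=np.sin(np.radians(37))*_u+np.cos(np.radians(37))*np.array([0,0,-1.]); _v=np.array([-_u[1],_u[0],0])
TG=np.eye(4); TG[:3,:3]=np.c_[_a,_v,np.cross(_a,_v)]; TG[:3,3]=[.5361,.2834,.0580]
REL=np.linalg.inv(G0)@TG
def gmove(G,rel=REL,back=0):
    T=G@rel; s=get_state(); R=np.array(s["ee_rot"]);p=np.array(s["tool_pos"])
    w=Ro.from_matrix(R.T@T[:3,:3]).as_rotvec(); t=R.T@(T[:3,3]-back*T[:3,0]-p)*1000
    print('turn',w.round(3),'shift',t.round(1))
def cg(x,z,y=0):
    return frame([*(CO[:2]+x*UC+y*np.array([-UC[1],UC[0]])),z],UC)
def gnow(rel=REL):
    s=get_state();T=np.eye(4);T[:3,:3]=s["ee_rot"];T[:3,3]=s["tool_pos"]; G=T@np.linalg.inv(rel)
    C=frame(CO,UC); return np.linalg.inv(C)@G
E
python3 - <<'E'
from h import *
G=G0.copy();G[2,3]+=.08; gmove(G)
gmove(cg(-.22,.10)); gmove(cg(-.22,.036)); gmove(cg(-.012,.036));gmove(cg(-.012,.031))
E
```

```text
turn [-0.002 -0.    -0.005] shift [-62.4  -0.1  48.6]
turn [-0.062 -0.     0.04 ] shift [ 52.7  16.  204.6]
turn [-0.062 -0.     0.04 ] shift [103.8  15.6 166. ]
turn [-0.062 -0.     0.04 ] shift [228.7  31.1 331.7]
turn [-0.062 -0.     0.04 ] shift [232.7  31.  328.7]
```

Request:
carry_out(moves=[[[0,0,0],[-16,0,12],0.1],[[0,0,0],[-32,0,25],0.1],[[0,0,0],[-62,0,48],0.1],[[0,0,0],[-62,0,48],0.1],[[-0.02,0,0.01],[-36,4,84],0.1],[[-0.03,0,0.02],[-10,7,120],0.1],[[-0.05,0,0.03],[20,11,160],0.1],[[-0.062,0,0.04],[52,16,204],0.1],[[-0.062,0,0.04],[52,16,204],0.1],[[-0.062,0,0.04],[52,16,204],0.1]])

```text
clock: 4.7
tool_pos: [0.562, 0.0899, 0.1396]
ee_rot: [[0.073, 0.992, 0.1], [-0.597, 0.124, -0.793], [-0.799, -0.001, 0.601]]
force: [0.8, 0.5, -1.0]
gripper_width: 0.0234
```

```bash
python3 - <<'E'
from h import *
f=grab_frame('wrist'); s=get_state(); print(s['tool_pos'],s['gripper_width'],s['force'])
cv2.imwrite('pics/w3.png',f['image'][:,:,::-1])
g=gnow(); C=frame(CO,UC)
for n,c in(('side',(200,80,240,180,3)),('scene',(150,220,220,200,3))):
    f=grab_frame(n); overlay(f,n+'3',*c,[(C@g,GB[0],(0,255,0)),(C@g,GB[1],(255,0,0))])
print(g.round(3)); gmove(cg(-.22,.036)); gmove(cg(-.22,.1))
E
```

```text
[0.56233639 0.09143357 0.13964006] 0.023765176672315338 [ 0.04755859  0.98268732 -2.72844722]
[[ 1.     0.002  0.001 -0.221]
 [-0.002  1.     0.001 -0.   ]
 [-0.001 -0.001  1.     0.1  ]
 [ 0.     0.     0.     1.   ]]
turn [ 0.001 -0.001 -0.   ] shift [ 52.2  -0.4 -36.5]
turn [ 0.001 -0.001 -0.   ] shift [ 1.1 -0.4  2. ]
```

View pics/w3.png

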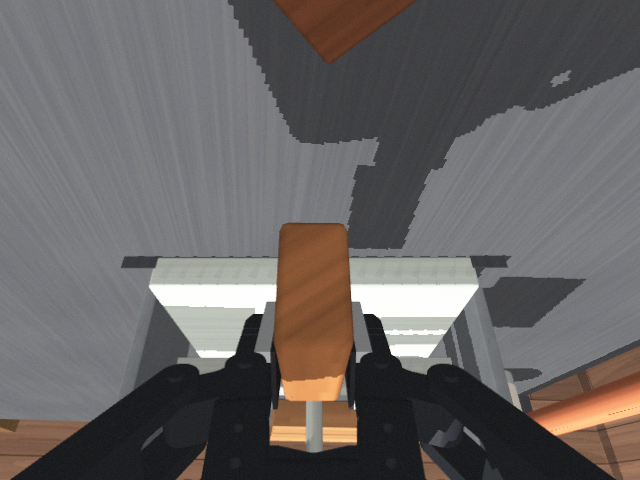

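View pics/side3.png

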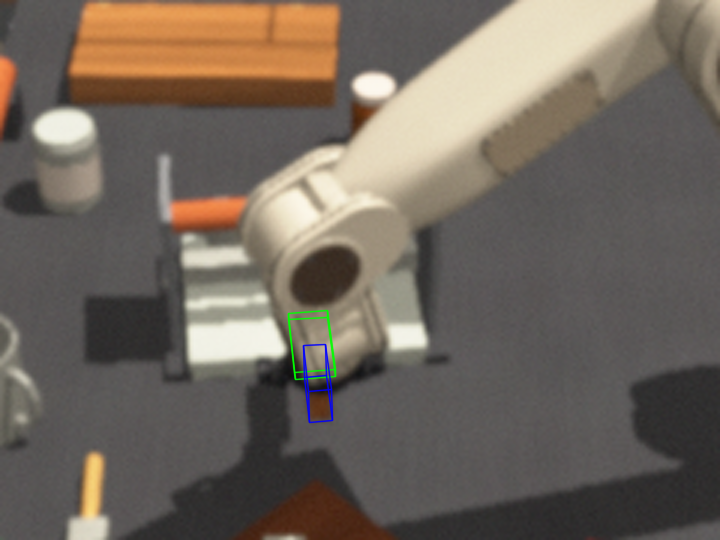

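View pics/scene3.png

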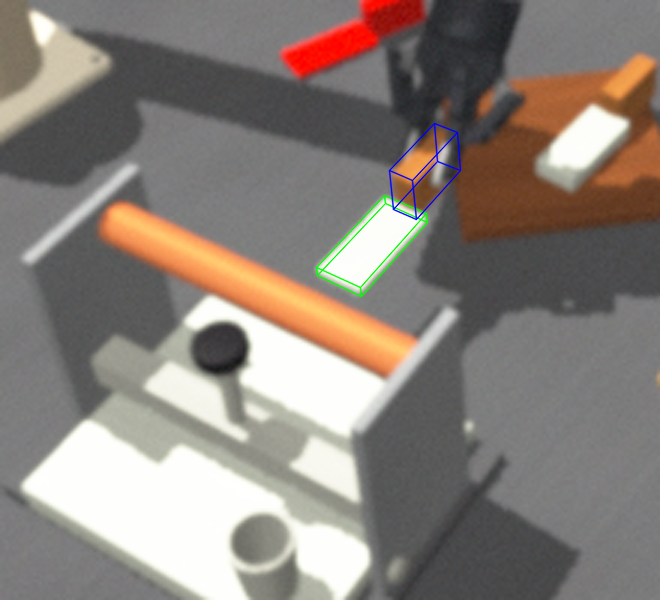

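Request:
carry_out(moves=[[[0,0,0],[26,0,-18],0.1],[[0,0,0],[52,0,-36],0.1],[[0,0,0],[52,0,-36],0.1],[[0,0,0],[52,0,-36],0.1]])

```text
clock: 5.25
tool_pos: [0.5627, 0.0917, 0.0761]
ee_rot: [[0.077, 0.991, 0.106], [-0.597, 0.131, -0.791], [-0.798, -0.002, 0.602]]
force: [0.6, -0.1, -1.4]
gripper_width: 0.0233
```

```bash
python3 - <<'E'
from h import *
print(gnow().round(4)[:3,3]); gmove(cg(-.12,.037)); gmove(cg(-.09,.037));gmove(cg(-.012,.037));gmove(cg(-.012,.031)); print(get_state()['force'])
E
```

```text
[-0.2208  0.0003  0.0361]
turn [0.004 0.    0.   ] shift [60.  -0.5 81.1]
turn [0.004 0.    0.   ] shift [ 78.1  -0.6 105. ]
turn [0.004 0.    0.   ] shift [125.   -0.8 167.3]
turn [0.004 0.    0.   ] shift [129.8  -0.8 163.7]
[ 0.59307546 -0.11847244 -1.43577942]
```

Request:
carry_out(moves=[[[0,0,0],[20,0,27],0.1],[[0,0,0],[40,0,54],0.1],[[0,0,0],[60,-0.5,81],0.1],[[0,0,0],[69,-0.5,93],0.1],[[0,0,0],[78,-0.6,105],0.1],[[0,0,0],[78,-0.6,105],0.1]])

```text
clock: 5.85
tool_pos: [0.5805, -0.0391, 0.0795]
ee_rot: [[0.079, 0.992, 0.102], [-0.597, 0.129, -0.792], [-0.798, 0.002, 0.602]]
force: [-1.0, 0.2, -1.5]
gripper_width: 0.0234
```

```bash
python3 - <<'E'
from h import *
f=grab_frame('wrist'); s=get_state(); print(s['tool_pos'],s['gripper_width'],s['force'])
cv2.imwrite('pics/w4.png',f['image'][:,:,::-1])
g=gnow(); C=frame(CO,UC)
f=grab_frame('scene'); overlay(f,'s4',150,240,200,180,4,[(C@g,GB[0],(0,255,0)),(C@g,GB[1],(255,0,0))])
print(g.round(4)[:3,3]); gmove(cg(-.03,.037)); gmove(cg(-.012,.036)); gmove(cg(-.012,.030))
E
```

```text
[ 0.58038253 -0.03807334  0.07907815] 0.023234184654046055 [ 0.16352187  0.12046192 -2.22950398]
[-0.0899  0.0013  0.0391]
turn [ 0.002 -0.    -0.002] shift [37.8 -1.3 47.4]
turn [ 0.002 -0.    -0.002] shift [49.4 -1.4 61.1]
turn [ 0.002 -0.    -0.002] shift [54.2 -1.4 57.5]
```

View pics/w4.png

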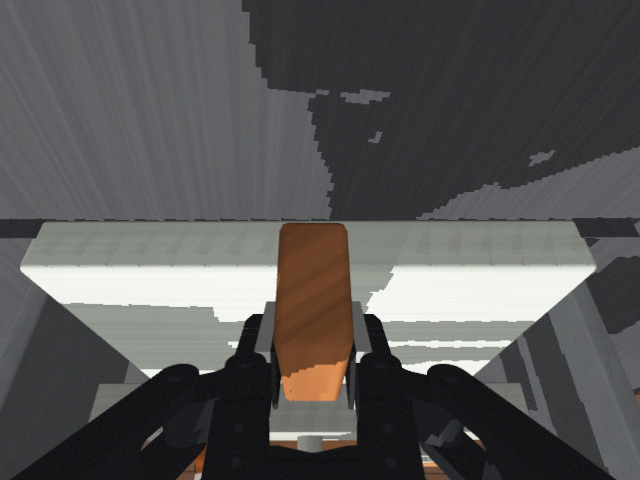

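View pics/s4.png

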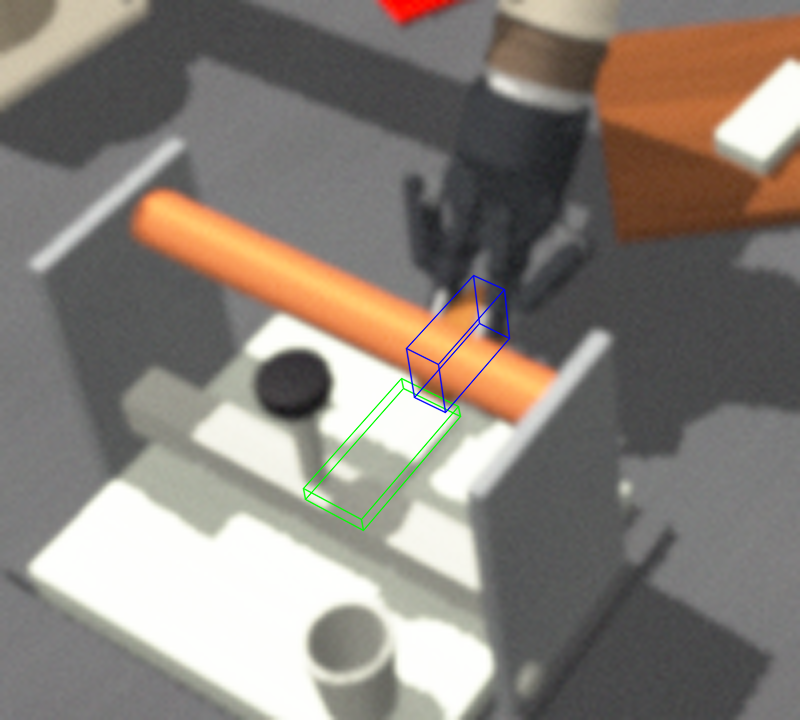

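Request:
carry_out(moves=[[[0,0,0],[10,0,7],0.1],[[0,0,0],[22,-0.5,22],0.1],[[0,0,0],[33,-1,38],0.1],[[0,0,0],[42,-1.3,50],0.1],[[0,0,0],[50,-1.4,61],0.1],[[0,0,0],[50,-1.4,61],0.1]])

```text
clock: 6.55
tool_pos: [0.5892, -0.1171, 0.0756]
ee_rot: [[0.079, 0.992, 0.102], [-0.597, 0.129, -0.792], [-0.798, 0.001, 0.602]]
force: [-0.5, -0.5, -2.8]
gripper_width: 0.0236
```

```bash
python3 - <<'E'
from h import *
f=grab_frame('wrist'); s=get_state(); print(s['tool_pos'],s['gripper_width'],s['force'])
cv2.imwrite('pics/w5.png',f['image'][:,:,::-1])
g=gnow(); C=frame(CO,UC)
f=grab_frame('scene'); overlay(f,'s5',150,240,200,180,4,[(C@g,GB[0],(0,255,0)),(C@g,GB[1],(255,0,0))])
print(g.round(4)); gmove(cg(-.010,.031)); gmove(cg(-.010,.030));
E
```

```text
[ 0.58912457 -0.11617268  0.07542497] 0.023640398440001854 [-0.22040225  0.95073814 -1.81561804]
[[ 1.00e+00 -2.00e-03  3.00e-04 -1.13e-02]
 [ 2.00e-03  1.00e+00 -6.00e-04 -0.00e+00]
 [-3.00e-04  6.00e-04  1.00e+00  3.54e-02]
 [ 0.00e+00  0.00e+00  0.00e+00  1.00e+00]]
turn [ 0.002 -0.001 -0.002] shift [ 4.6  0.  -1.1]
turn [ 0.002 -0.001 -0.002] shift [ 5.4  0.  -1.7]
```

View pics/w5.png

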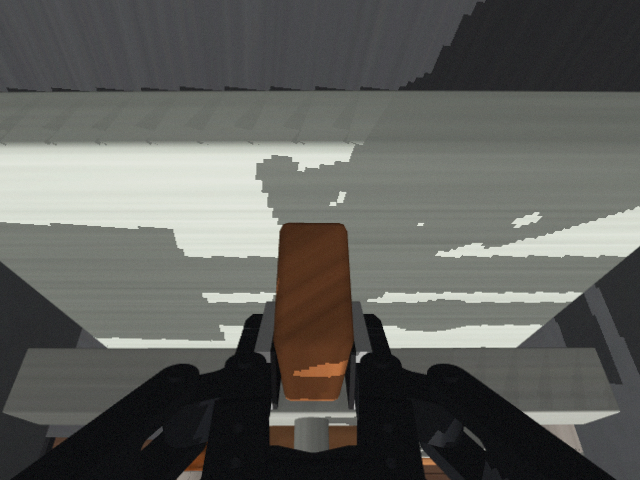

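View pics/s5.png

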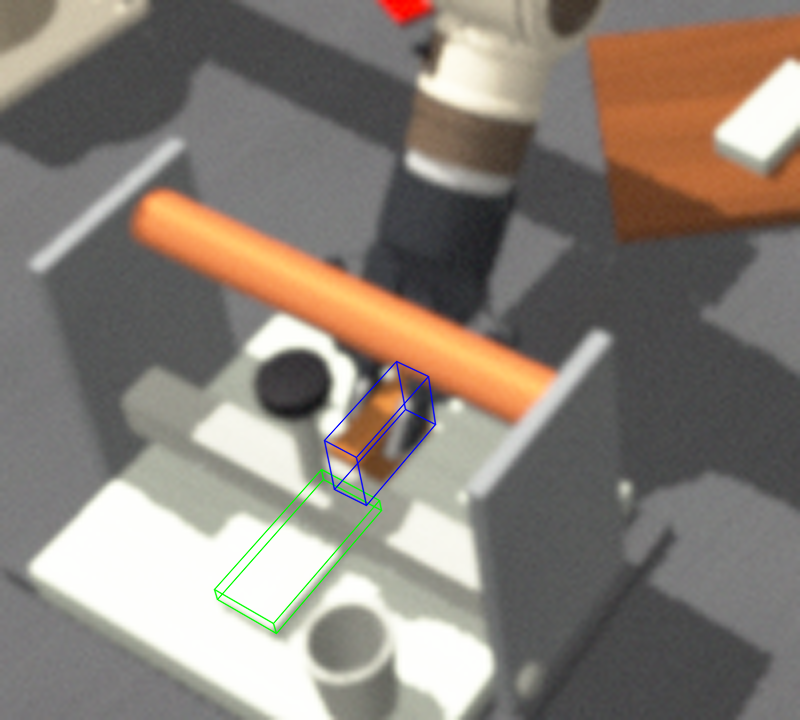

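Request:
carry_out(moves=[[[0,0,0],[2.5,0,-0.5],0.1],[[0,0,0],[4.6,0,-1.1],0.1],[[0,0,0],[5.2,0,-1.5],0.1],[[0,0,0],[5.2,0,-1.5],0.1]])

```text
clock: 7.05
tool_pos: [0.5898, -0.117, 0.0709]
ee_rot: [[0.08, 0.991, 0.104], [-0.596, 0.132, -0.792], [-0.799, 0.001, 0.602]]
force: [-1.3, 3.1, 3.7]
gripper_width: 0.0236
```

```bash
python3 - <<'E'
from h import *
for i in range(2):
    grab_frame('wrist');s=get_state(); print(s['tool_pos'],s['force'],gnow().round(4)[:3,3])
E
```

```text
[ 0.58984632 -0.11699499  0.07091372] [-0.16958775  2.21412709  3.37947865] [-0.0104  0.0007  0.0309]
[ 0.58983801 -0.11706686  0.07086335] [-1.50941063  2.45060549  4.02360417] [-0.0104  0.0007  0.0308]
```

Request:
carry_out(moves=[[[0,0,0],[0,0,0],0.5],[[0,0,0],[0,0,0],0.5],[[0,0,0],[0,0,0],0.5],[[0,0,0],[0,0,0],0.5]])

```text
clock: 7.55
tool_pos: [0.5897, -0.1173, 0.0707]
ee_rot: [[0.08, 0.991, 0.104], [-0.596, 0.131, -0.792], [-0.799, 0.001, 0.602]]
force: [-0.2, -0.0, -0.2]
gripper_width: 0.043
```

```bash
python3 - <<'E'
from h import *
f=grab_frame('wrist'); s=get_state(); print(s['tool_pos'].tolist(),s['ee_rot'].tolist(),s['gripper_width'],s['force'])
cv2.imwrite('pics/w6.png',f['image'][:,:,::-1])
E
```

```text
[0.5897763041243613, -0.11726282231918136, 0.0707062898496621] [[0.07982647589119331, 0.9913620109034071, 0.10406294770159819], [-0.5963029783186257, 0.1311487720499257, -0.7919739627273951], [-0.7987806280795305, 0.0011674447950329788, 0.6016212639838465]] 0.04305970005676107 [ 0.12585046 -0.67845567 -1.15213824]
```

View pics/w6.png

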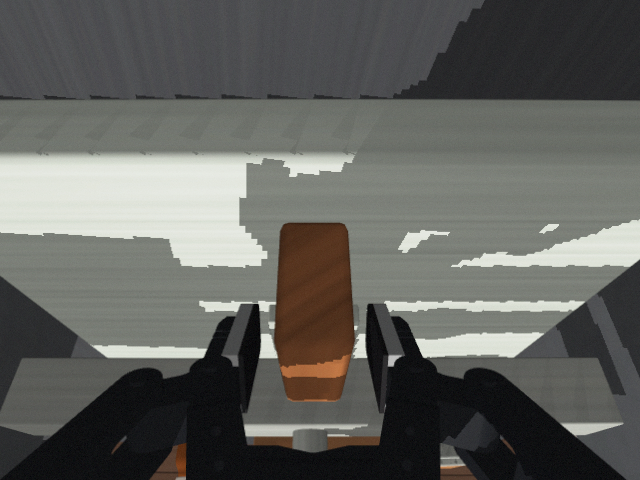

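Request:
carry_out(moves=[[[0,0,0],[-20,0,0],0.5],[[0,0,0],[-60,0,0],0.5],[[0,0,0],[-105,0,0],0.5],[[0,0,0],[-150,0,0],0.2],[[0,0,0],[-190,0,0],0],[[0,0,0],[-230,0,0],0],[[0,0,0],[-250,0,0],0],[[0,0,0],[-250,0,0],0]])

```text
clock: 8.4
tool_pos: [0.5712, 0.0338, 0.2731]
ee_rot: [[0.086, 0.991, 0.103], [-0.595, 0.134, -0.793], [-0.799, 0.007, 0.601]]
force: [0.2, -0.7, -0.5]
gripper_width: 0.0002
```

```bash
python3 - <<'E'
from h import *
s=get_state(); print(s['tool_pos'],s['gripper_width'],s['force'])
f=grab_frame('scene'); crop(f,'s7',150,240,200,180,4)
K0=CO+.006*np.r_[UC,0]
tomove(K0+[0,0,.30],UC,0,off=0); tomove(K0+[0,0,.235],UC,0,off=0)
E
```

```text
[0.57117902 0.03381152 0.27311675] 0.00023203561611340363 [ 0.18851249 -0.7479182  -0.49460961]
turn [ 0.003  0.645 -0.005] shift [108.1  -2.1 191.8]
turn [ 0.003  0.645 -0.005] shift [160.   -2.3 152.7]
```

View pics/s7.png

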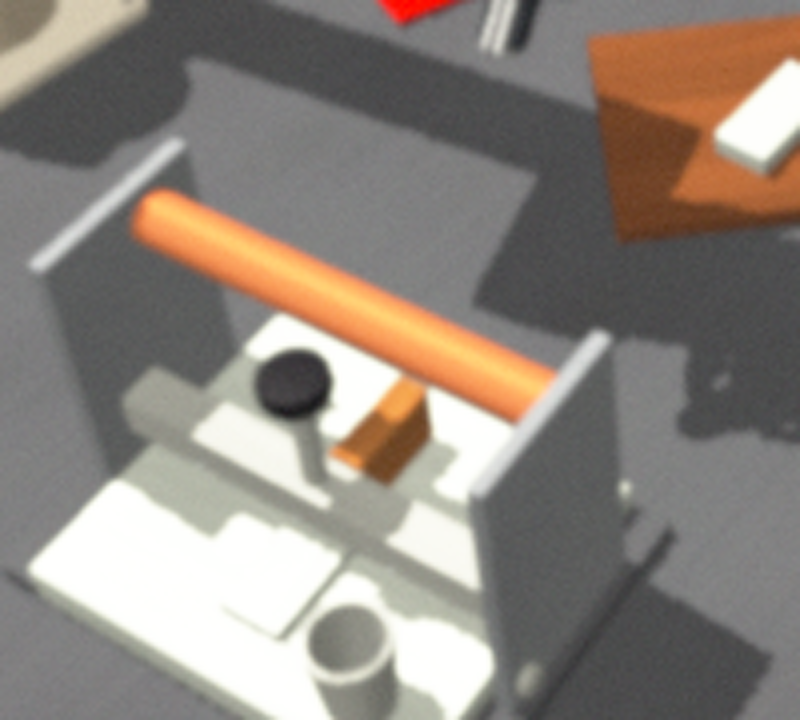

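Request:
carry_out(moves=[[[0,0.1,0],[17,0,32],0],[[0,0.22,0],[36,0,64],0],[[0,0.34,0],[54,-1,96],0],[[0,0.46,0],[72,-1,128],0],[[0.003,0.58,-0.005],[90,-2,160],0],[[0.003,0.645,-0.005],[108,-2,192],0],[[0.003,0.645,-0.005],[108,-2,192],0],[[0.003,0.645,-0.005],[108,-2,192],0]])

```text
clock: 9.25
tool_pos: [0.5962, -0.1869, 0.2975]
ee_rot: [[-0.004, 0.992, 0.124], [0.001, 0.124, -0.992], [-1.0, -0.004, -0.001]]
force: [0.8, 0.9, 0.0]
gripper_width: -0.0
```

```bash
python3 - <<'E'
from h import *
s=get_state(); print(s['tool_pos'],s['gripper_width'],s['force'])
f=grab_frame('wrist'); overlay(f,'w8',0,0,640,480,1,coater(CO,gap=.028))
f=grab_frame('scene'); overlay(f,'s8',150,240,200,180,4,coater(CO,gap=.028)[3:5])
K0=CO+.006*np.r_[UC,0]
tomove(K0+[0,0,.225],UC,0,off=0)
E
```

```text
[ 0.5961927  -0.18688595  0.29752143] -6.773980279998078e-06 [0.84762134 0.86700529 0.00934123]
turn [ 0.    -0.001  0.003] shift [73.5  0.9  0.3]
```

View pics/w8.png

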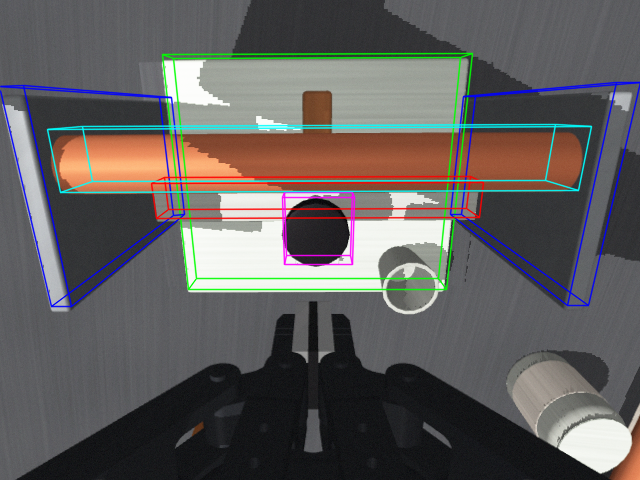

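View pics/s8.png

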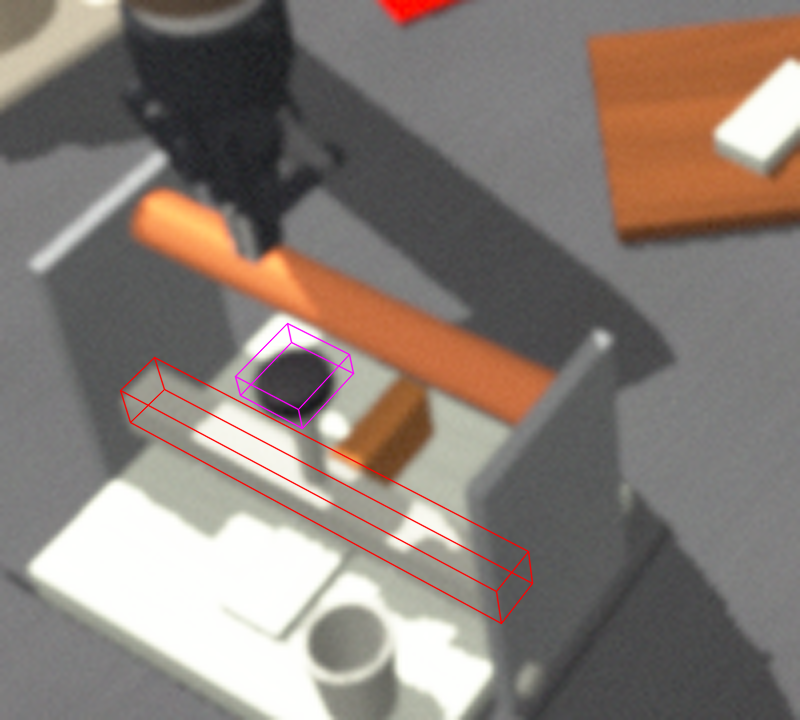

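Request:
carry_out(moves=[[[0,0,0],[25,0.5,0],0],[[0,0,0],[50,0.9,0.3],0],[[0,0,0],[75,0.9,0.3],0],[[0,0,0],[82,0.9,0.3],0],[[0,0,0],[84,0.9,0.3],0],[[0,0,0],[84,0.9,0.3],0]])

```text
clock: 9.95
tool_pos: [0.5977, -0.1831, 0.2154]
ee_rot: [[-0.002, 0.992, 0.13], [0.0, 0.13, -0.992], [-1.0, -0.002, -0.001]]
force: [-0.4, -0.8, 0.7]
gripper_width: 0.0002
```

Request:
carry_out(moves=[[[0,0,0],[3,0,0],0],[[0,0,0],[5,0,0],0],[[0,0,0],[6,0,0],0]])

```text
clock: 10.25
tool_pos: [0.598, -0.1832, 0.21]
ee_rot: [[-0.001, 0.992, 0.13], [-0.0, 0.13, -0.992], [-1.0, -0.001, -0.0]]
force: [0.8, -0.3, -0.1]
gripper_width: -0.0001
```

Request:
carry_out(moves=[[[0,0,0],[3,0,0],0],[[0,0,0],[4,0,0],0],[[0,0,0],[4,0,0],0]])

```text
clock: 10.55
tool_pos: [0.5978, -0.1832, 0.2057]
ee_rot: [[-0.001, 0.992, 0.13], [0.0, 0.13, -0.992], [-1.0, -0.001, -0.0]]
force: [-0.0, -0.3, -0.0]
gripper_width: -0.0004
```

Request:
carry_out(moves=[[[0,0,0],[2,0,0],0],[[0,0,0],[3,0,0],0],[[0,0,0],[3,0,0],0]])

```text
clock: 10.85
tool_pos: [0.5977, -0.1832, 0.2024]
ee_rot: [[-0.002, 0.992, 0.13], [0.0, 0.13, -0.992], [-1.0, -0.002, -0.0]]
force: [0.1, -0.3, 0.2]
gripper_width: 0.0
```

Request:
carry_out(moves=[[[0,0,0],[2,0,0],0],[[0,0,0],[3,0,0],0],[[0,0,0],[3,0,0],0]])

```text
clock: 11.15
tool_pos: [0.5976, -0.1832, 0.1993]
ee_rot: [[-0.002, 0.992, 0.13], [0.0, 0.13, -0.992], [-1.0, -0.002, -0.001]]
force: [-0.4, -0.5, 0.2]
gripper_width: -0.0
```

Request:
carry_out(moves=[[[0,0,0],[2,0,0],0],[[0,0,0],[3,0,0],0],[[0,0,0],[3,0,0],0]])

```text
clock: 11.45
tool_pos: [0.5977, -0.1832, 0.1968]
ee_rot: [[-0.001, 0.992, 0.13], [0.0, 0.13, -0.992], [-1.0, -0.001, -0.0]]
force: [-1.2, -0.7, 4.5]
gripper_width: 0.0
```

Request:
carry_out(moves=[[[0,0,0],[2,0,0],0],[[0,0,0],[3,0,0],0],[[0,0,0],[4,0,0],0],[[0,0,0],[4,0,0],0]])

```text
clock: 11.85
tool_pos: [0.5977, -0.1832, 0.1927]
ee_rot: [[-0.001, 0.992, 0.13], [0.0, 0.13, -0.992], [-1.0, -0.001, -0.0]]
force: [-1.0, 0.7, 3.9]
gripper_width: -0.0002
```

Request:
carry_out(moves=[[[0,0,0],[2,0,0],0],[[0,0,0],[3,0,0],0],[[0,0,0],[3,0,0],0]])

```text
clock: 12.15
tool_pos: [0.5977, -0.1832, 0.1895]
ee_rot: [[-0.001, 0.992, 0.13], [0.0, 0.13, -0.992], [-1.0, -0.001, -0.0]]
force: [-1.5, 0.1, 3.1]
gripper_width: -0.0003
```

Request:
carry_out(moves=[[[0,0,0],[1,0,0],0],[[0,0,0],[1.5,0,0],0],[[0,0,0],[1.5,0,0],0]])

```text
clock: 12.45
tool_pos: [0.5977, -0.1832, 0.1879]
ee_rot: [[-0.001, 0.992, 0.13], [0.0, 0.13, -0.992], [-1.0, -0.001, -0.0]]
force: [-1.2, 0.6, 3.6]
gripper_width: 0.0001
```

Request:
carry_out(moves=[[[0,0,0],[1,0,0],0],[[0,0,0],[1,0,0],0]])

```text
clock: 12.65
tool_pos: [0.5977, -0.1832, 0.1869]
ee_rot: [[-0.001, 0.992, 0.13], [0.0, 0.13, -0.992], [-1.0, -0.001, -0.0]]
force: [-1.8, 0.4, 4.9]
gripper_width: -0.0003
```

Request:
carry_out(moves=[[[0,0,0],[0.7,0,0],0],[[0,0,0],[0.7,0,0],0]])

```text
clock: 12.85
tool_pos: [0.5977, -0.1832, 0.1867]
ee_rot: [[-0.001, 0.992, 0.13], [0.0, 0.13, -0.992], [-1.0, -0.001, -0.0]]
force: [-1.8, 1.7, 6.2]
gripper_width: -0.0003
```

Request:
carry_out(moves=[[[0,0,0],[0.7,0,0],0],[[0,0,0],[0.7,0,0],0]])

```text
clock: 13.05
tool_pos: [0.5977, -0.1832, 0.1867]
ee_rot: [[-0.0, 0.992, 0.13], [-0.0, 0.13, -0.992], [-1.0, -0.0, 0.0]]
force: [-2.5, 0.6, 6.9]
gripper_width: -0.0001
```

Request:
carry_out(moves=[[[0,0,0],[1.2,0,0],0],[[0,0,0],[1.4,0,0],0]])

```text
clock: 13.25
tool_pos: [0.5977, -0.1832, 0.1862]
ee_rot: [[0.001, 0.992, 0.13], [-0.0, 0.13, -0.992], [-1.0, 0.001, 0.0]]
force: [-3.0, 1.7, 8.1]
gripper_width: 0.0001
```

Request:
carry_out(moves=[[[0,0,0],[1.6,0,0],0],[[0,0,0],[1.6,0,0],0]])

```text
clock: 13.45
tool_pos: [0.5977, -0.1832, 0.1856]
ee_rot: [[0.001, 0.992, 0.13], [-0.001, 0.13, -0.992], [-1.0, 0.001, 0.001]]
force: [-3.0, -0.0, 9.2]
gripper_width: -0.0001
```

Request:
carry_out(moves=[[[0,0,0],[-3,0,0],0],[[0,0,0],[-15,0,0],0],[[0,0,0],[-45,0,0],0],[[0,0,0],[-90,0,0],0],[[0,0,0],[-110,0,0],0],[[0,0,0],[-110,0,0],0]])

```text
clock: 14.05
tool_pos: [0.5994, -0.1837, 0.3005]
ee_rot: [[0.01, 0.992, 0.13], [-0.003, 0.13, -0.992], [-1.0, 0.009, 0.004]]
force: [0.2, -0.4, -1.1]
gripper_width: 0.0
```

```bash
python3 - <<'E'
from h import *
s=get_state(); print(s['tool_pos'],s['gripper_width'],s['force'])
C=frame(CO,UC)
G=cg(-.0104,.03)
f=grab_frame('wrist'); overlay(f,'w9',0,0,640,480,1,coater(CO,gap=.0107)+[(G,GB[0],(0,255,0)),(G,GB[1],(255,0,0))])
f=grab_frame('scene'); overlay(f,'s9',150,240,200,180,4,coater(CO,gap=.0107)[3:5]+[(G,GB[0],(0,255,0)),(G,GB[1],(255,0,0))])
tomove([.5712,.0338,.2731],UC,37,off=0)
E
```

```text
[ 0.59936347 -0.18368679  0.30048445] 1.895204350227332e-05 [ 0.22130459 -0.37554196 -1.11838153]
turn [ 0.001 -0.645 -0.003] shift [  22.4    1.7 -218.6]
```

View pics/w9.png

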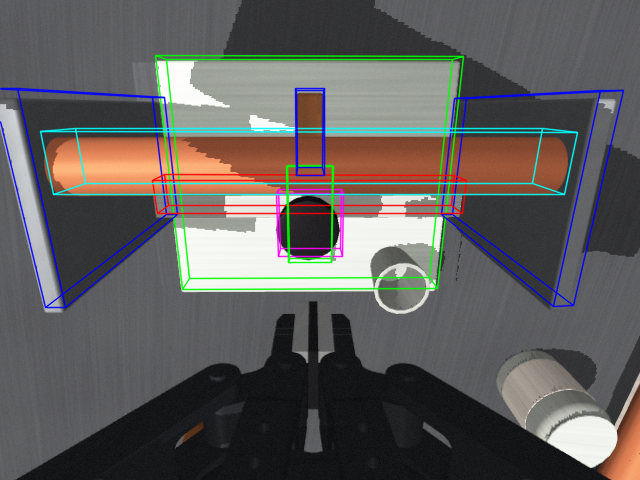

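View pics/s9.png

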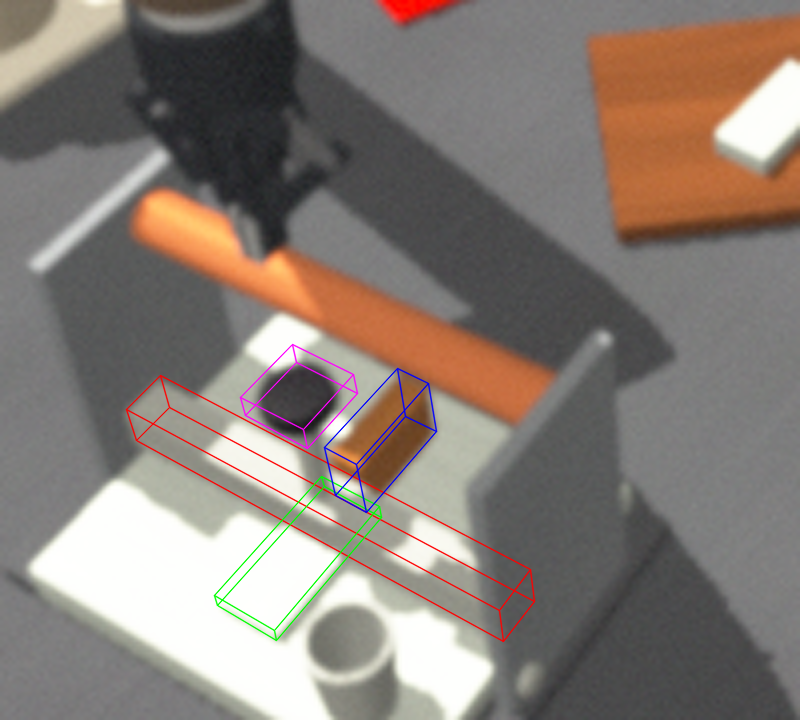

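Request:
carry_out(moves=[[[0,-0.1,0],[0,0,-36],0],[[0,-0.22,0],[3,0,-73],0],[[0,-0.34,0],[8,1,-110],0.5],[[0,-0.46,0],[12,1,-146],0.5],[[0,-0.58,0],[18,1.5,-182],0.5],[[0.001,-0.645,-0.003],[22,1.7,-218],0.5],[[0.001,-0.645,-0.003],[22,1.7,-218],0.5],[[0.001,-0.645,-0.003],[22,1.7,-218],0.5]])

```text
clock: 14.95
tool_pos: [0.5706, 0.0345, 0.2711]
ee_rot: [[0.075, 0.991, 0.108], [-0.598, 0.131, -0.791], [-0.798, -0.005, 0.603]]
force: [-0.1, -1.1, 0.8]
gripper_width: 0.0427
```

```bash
python3 - <<'E'
from h import *
s=get_state(); print(s['tool_pos'],s['gripper_width'],s['force'])
f=grab_frame('wrist'); G=cg(-.0104,.03)
overlay(f,'w10',0,0,640,480,1,[(G,GB[0],(0,255,0)),(G,GB[1],(255,0,0))])
p=np.array([.5898,-.1172,.0709]); a=np.array([.08,-.5963,-.7988])
for d in(.08,.0): tomove(p-d*a,UC,37,off=0)
E
```

```text
[0.57057374 0.03450098 0.27114362] 0.04272854752901833 [-0.06585999 -1.09979779  0.846793  ]
turn [0.002 0.001 0.002] shift [171.9  -0.4  -0.3]
turn [0.002 0.001 0.002] shift [ 2.519e+02  1.000e-01 -4.000e-01]
```

View pics/w10.png

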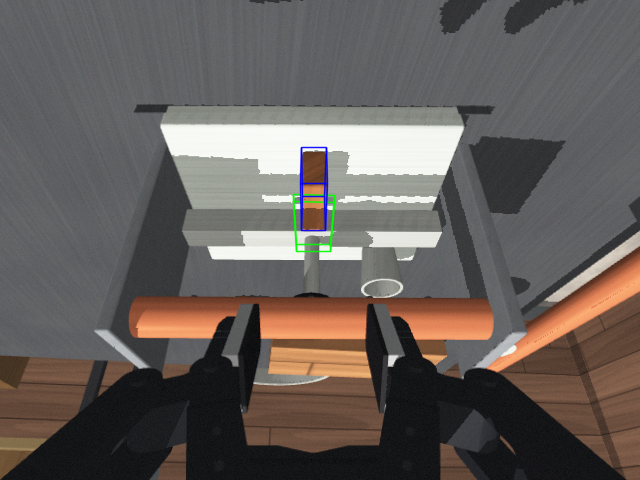

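Request:
carry_out(moves=[[[0,0,0],[40,0,0],0.5],[[0,0,0],[80,0,0],0.5],[[0,0,0],[120,0,0],0.5],[[0,0,0],[160,0,0],0.5],[[0,0,0],[190,0,0],0.5],[[0,0,0],[215,0,-0.3],0.5],[[0,0,0],[235,0,-0.4],0.5],[[0,0,0],[251,0,-0.4],0.5],[[0,0,0],[251,0,-0.4],0.5],[[0,0,0],[251,0,-0.4],0.5]])

```text
clock: 16.0
tool_pos: [0.5892, -0.1185, 0.072]
ee_rot: [[0.073, 0.992, 0.102], [-0.598, 0.125, -0.792], [-0.798, -0.003, 0.602]]
force: [-0.8, -0.1, -0.5]
gripper_width: 0.0426
```

```bash
python3 - <<'E'
from h import *
s=get_state(); print(s['tool_pos'],s['gripper_width'],s['force'])
f=grab_frame('wrist'); cv2.imwrite('pics/w11.png',f['image'][:,:,::-1])
gmove(cg(-.0104,.0308))
E
```

```text
[ 0.58921545 -0.11850922  0.07203041] 0.042621846459867226 [-0.84502269 -0.10628703 -0.50509614]
turn [-0.     0.001  0.002] shift [ 1.  -0.3 -1.6]
```

View pics/w11.png

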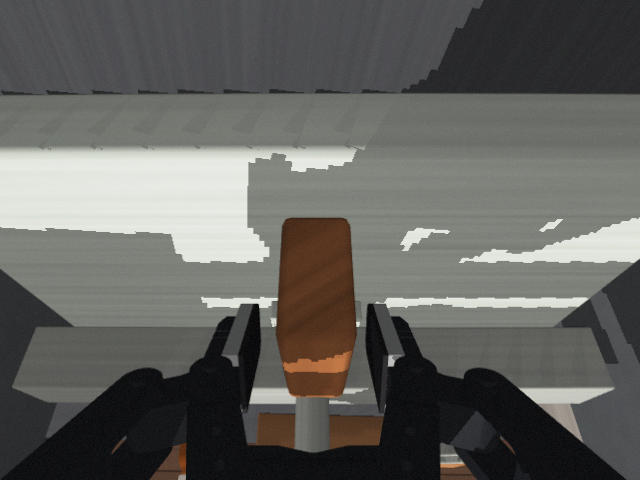

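Request:
carry_out(moves=[[[0,0,0],[1,0,-1.5],0.3],[[0,0,0],[1,0.3,-1.5],0.1],[[0,0,0],[1,0.3,-1.5],0.1],[[0,0,0],[1,0.3,-1.5],0.1],[[0,0,0],[1,0.3,-1.5],0.1],[[0,0,0],[1,0.3,-1.5],0.1]], squeeze=50)

```text
clock: 16.65
tool_pos: [0.5906, -0.117, 0.072]
ee_rot: [[0.076, 0.992, 0.101], [-0.599, 0.127, -0.791], [-0.797, -0.0, 0.604]]
force: [-1.5, 0.9, 6.7]
gripper_width: 0.0232
```

```bash
python3 - <<'E'
from h import *
s=get_state(); print(s['tool_pos'],s['gripper_width'],s['force'])
g=gnow(); print(g.round(4))
for x in (-.04,-.07,-.11,-.22): gmove(cg(x,g[2,3]))
E
```

```text
[ 0.59056811 -0.11698178  0.07204932] 0.02315885507080221 [-1.48199208  0.91336417  6.69482683]
[[ 1.00e+00  1.10e-03 -2.20e-03 -1.03e-02]
 [-1.10e-03  1.00e+00  2.00e-04  1.10e-03]
 [ 2.20e-03 -2.00e-04  1.00e+00  3.22e-02]
 [ 0.00e+00  0.00e+00  0.00e+00  1.00e+00]]
turn [-0.001  0.002  0.001] shift [-18.   -1.2 -23.6]
turn [-0.001  0.002  0.001] shift [-36.1  -1.2 -47.5]
turn [-0.001  0.002  0.001] shift [-60.2  -1.3 -79.4]
turn [-0.001  0.002  0.001] shift [-126.6   -1.4 -167.1]
```

Request:
carry_out(moves=[[[0,0,0],[-4,0,-6],0.1],[[0,0,0],[-9,-0.5,-12],0.1],[[0,0,0],[-14,-0.5,-18],0.1],[[0,0,0],[-18,-1,-23.6],0.1],[[0,0,0],[-22,-1,-29],0.1],[[0,0,0],[-26,-1,-34],0.1]])

```text
clock: 17.25
tool_pos: [0.584, -0.0747, 0.0721]
ee_rot: [[0.076, 0.992, 0.101], [-0.6, 0.126, -0.79], [-0.797, -0.001, 0.604]]
force: [1.7, -5.1, -1.7]
gripper_width: 0.023
```

```bash
python3 - <<'E'
from h import *
s=get_state(); print(s['tool_pos'],s['gripper_width'],s['force'])
g=gnow(); print(g.round(4)[:3,3])
f=grab_frame('wrist'); cv2.imwrite('pics/w12.png',f['image'][:,:,::-1])
for x in (-.08,-.11,-.22): gmove(cg(x,.0315))
E
```

```text
[ 0.58397179 -0.07471146  0.07208225] 0.02295132313602467 [ 1.70522777 -5.08260047 -1.67444954]
[-0.053  -0.0001  0.0322]
turn [0.    0.003 0.001] shift [-15.3  -0.1 -21.1]
turn [0.    0.003 0.001] shift [-33.4  -0.1 -45. ]
turn [0.    0.003 0.001] shift [ -99.8   -0.2 -132.6]
```

View pics/w12.png

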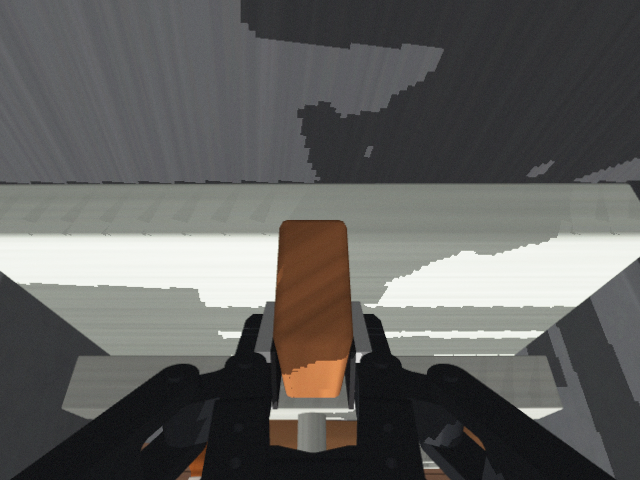

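Request:
carry_out(moves=[[[0,0,0],[-5,0,-7],0.1],[[0,0,0],[-10,0,-14],0.1],[[0,0,0],[-15.5,0,-21],0.1],[[0,0,0],[-24,0,-33],0.1],[[0,0,0],[-34,0,-45],0.1],[[0,0,0],[-56,0,-74],0.1],[[0,0,0],[-78,0,-103],0.1],[[0,0,0],[-100,0,-132],0.1],[[0,0,0],[-100,0,-132],0.1]])

```text
clock: 18.2
tool_pos: [0.5627, 0.096, 0.071]
ee_rot: [[0.079, 0.991, 0.107], [-0.596, 0.133, -0.792], [-0.799, -0.001, 0.601]]
force: [-0.2, -0.1, -2.4]
gripper_width: 0.0233
```

```bash
python3 - <<'E'
from h import *
s=get_state(); print(s['tool_pos'],s['gripper_width'],s['force'])
g=gnow(); print(g.round(4))
C=frame(CO,UC)
f=grab_frame('scene'); overlay(f,'s13',150,220,200,180,4,coater(CO,gap=.0107)[3:5]+[(C@g,GB[0],(0,255,0)),(C@g,GB[1],(255,0,0))])
gmove(cg(-.22,.09)); G=G0.copy(); G[2,3]+=.075; gmove(G); G[2,3]=.018;gmove(G)
E
```

```text
[0.56270765 0.09602212 0.07099685] 0.023256534386146506 [-0.21615342 -0.11933805 -2.39960578]
[[ 1.     -0.0056  0.001  -0.2252]
 [ 0.0056  1.      0.0011  0.001 ]
 [-0.001  -0.0011  1.      0.0309]
 [ 0.      0.      0.      1.    ]]
turn [ 0.004  0.001 -0.001] shift [-45.2  -0.5  37.8]
turn [ 0.065  0.001 -0.047] shift [-164.8   -1.4 -115.5]
turn [ 0.065  0.001 -0.047] shift [-104.9   -1.3 -160.7]
```

View pics/s13.png

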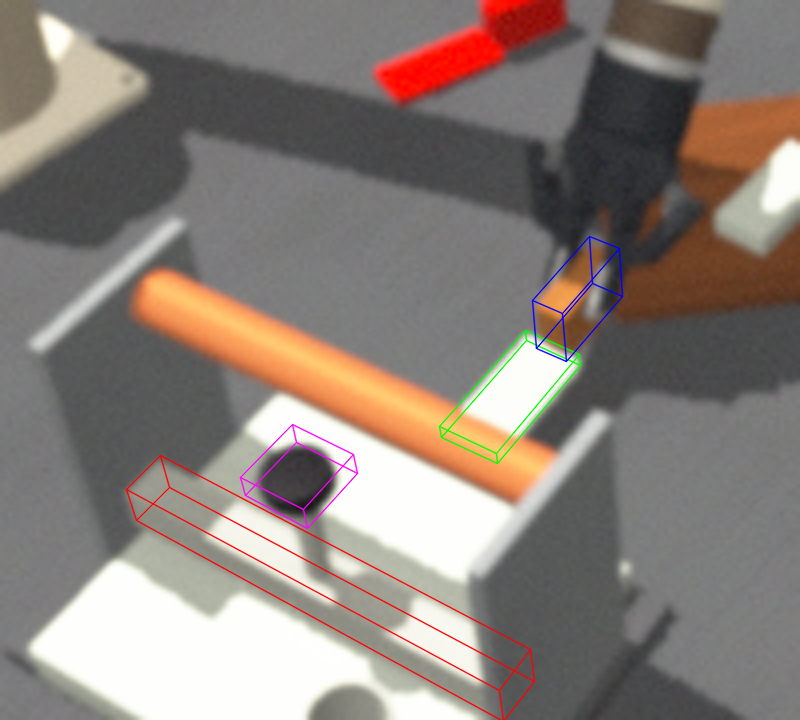

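Request:
carry_out(moves=[[[0,0,0],[-20,0,19],0.1],[[0,0,0],[-45,-0.5,38],0.1],[[0.015,0,-0.01],[-75,-0.5,0],0.1],[[0.03,0,-0.02],[-105,-1,-38],0.1],[[0.05,0,-0.03],[-135,-1,-76],0.1],[[0.065,0,-0.047],[-165,-1.4,-115],0.1],[[0.065,0,-0.047],[-165,-1.4,-115],0.1],[[0.065,0,-0.047],[-165,-1.4,-115],0.1]])

```text
clock: 19.05
tool_pos: [0.5358, 0.2839, 0.1319]
ee_rot: [[0.031, 0.999, 0.044], [-0.602, 0.054, -0.796], [-0.798, -0.001, 0.603]]
force: [-0.1, -0.7, -1.0]
gripper_width: 0.0234
```

```bash
python3 - <<'E'
from h import *
s=get_state(); print(s['tool_pos'],s['gripper_width'],s['force'])
for z in(.025,.019,.018):
  G=G0.copy(); G[2,3]=z;gmove(G)
E
```

```text
[0.53578594 0.28394563 0.13187041] 0.02343396943538252 [-0.13387288 -0.72439591 -1.04659571]
turn [ 0.003  0.002 -0.   ] shift [ 53.7   0.4 -39.9]
turn [ 0.003  0.002 -0.   ] shift [ 58.5   0.4 -43.5]
turn [ 0.003  0.002 -0.   ] shift [ 59.3   0.4 -44.1]
```

Request:
carry_out(moves=[[[0,0,0],[18,0,-13],0.1],[[0,0,0],[36,0.4,-27],0.1],[[0,0,0],[48,0.4,-36],0.1],[[0,0,0],[54,0.4,-40],0.1],[[0,0,0],[58.5,0.4,-43.5],0.1],[[0,0,0],[59,0.4,-44],0.1],[[0,0,0],[59,0.4,-44],0.1]])

```text
clock: 19.75
tool_pos: [0.5367, 0.2827, 0.0601]
ee_rot: [[0.033, 0.999, 0.043], [-0.603, 0.054, -0.796], [-0.797, -0.0, 0.604]]
force: [-1.1, -3.1, 4.5]
gripper_width: 0.0236
```

```bash
python3 - <<'E'
from h import *
s=get_state(); print(s['tool_pos'],s['gripper_width'],s['force'])
G=G0.copy(); G[2,3]=.018;gmove(G)
E
```

```text
[0.5366625  0.28274902 0.06009098] 0.02361220251114812 [-1.1124341  -3.14292413  4.4774578 ]
turn [ 0.002  0.002 -0.001] shift [ 1.3 -0.5 -1.8]
```

Request:
carry_out(moves=[[[0,0,0],[0,0,0],0.5],[[0,0,0],[0,0,0],0.5],[[0,0,0],[0,0,0],0.5],[[0,0,0],[0,0,0],0.5],[[0,0,0],[-15,0,0],0.5],[[0,0,0],[-40,0,0],0.5],[[0,0,0],[-80,0,0],0.5],[[0,0,0],[-125,0,0],0.5],[[0,0,0],[-170,0,0],0.5],[[0,0,0],[-210,0,0],0.5],[[0,0,0],[-210,0,0],0.5]])

```text
clock: 20.85
tool_pos: [0.5263, 0.4082, 0.2262]
ee_rot: [[0.05, 0.998, 0.041], [-0.589, 0.062, -0.806], [-0.807, 0.016, 0.59]]
force: [-0.3, 0.6, 0.8]
gripper_width: 0.0428
```

```bash
python3 - <<'E'
from h import *
s=get_state(); print(s['tool_pos'],s['gripper_width'],s['force'])
it=[(G0,GB[0],(0,255,0)),(G0,GB[1],(255,0,0))]
f=grab_frame('wrist'); overlay(f,'w14',0,0,640,480,1,it)
f=grab_frame('scene'); overlay(f,'s14',160,225,240,180,3,it+coater(CO,gap=.0107)[3:5])
E
```

```text
[0.52633018 0.40818973 0.22623116] 0.04275599509235435 [-0.25991056  0.58684489  0.78791103]
```

View pics/w14.png

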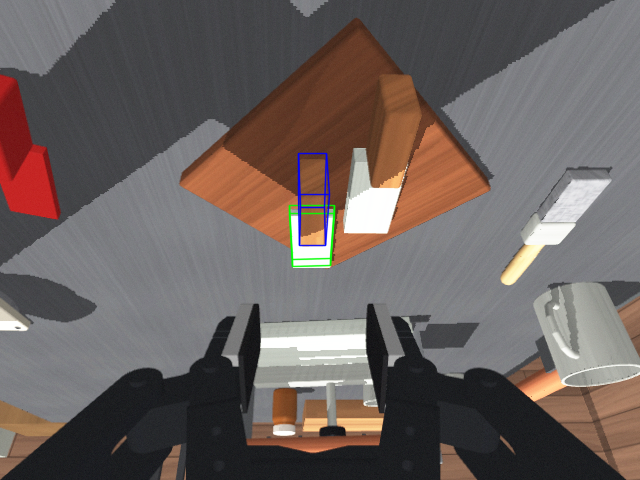

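View pics/s14.png

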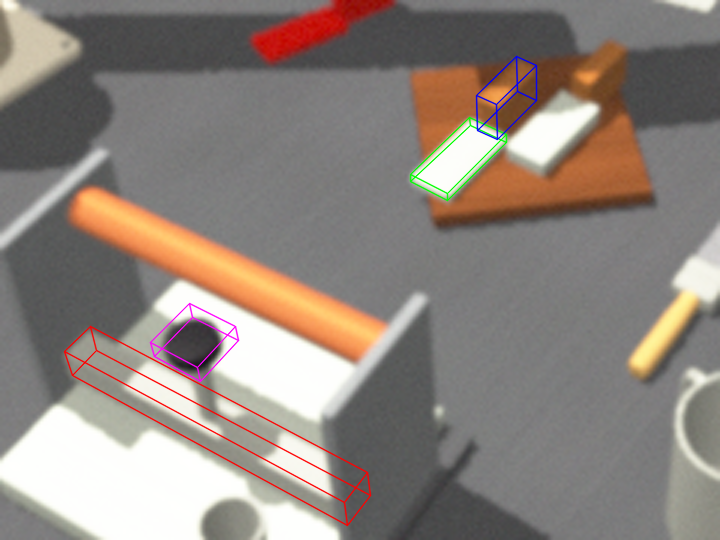

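```bash
python3 -c "
from bench import *
print(finish_job())"
```

```text
the job is handed in; nothing more can be done
None
```

The gauge is back on its board, the bar is set, and the job is handed in at about 21 s; no verdict was reported.

- **Gauge in:** I took the thin gauge by its grip with the hand leaning 37°. I slid the blade under the bar until its origin was about 5 mm short of fully in, then let go.
- **Bar pressed:** The bar met the blade where expected and I pressed up to about 9 N, then took the hand off. From the hand's height at release, the gap is about 10.6 mm.
- **Gauge out:** I regrasped it and drew it straight back. The drag read about 5 N with the tip about 32 mm past the bar's centre line. I then laid it back on the board and released it.

**Last checks:**
- **Gauge:** The wrist and scene pictures show it flat on the board, within a few mm of where it lay at the start.
- **Bar:** In the scene pictures the knob sits at the same pixel before and after the draw, so the bar stayed as set.
- **Robot:** The fingers are clear and the tool force is about zero.
- **Thick gauge and beaker:** They look untouched. I judged this by eye and did not measure them.

**Disagreement:** The bar stood lower at the start than its fully-up value of 40 mm. The pictures suggested about 28 mm and contact with the knob about 23 mm. I relied on contact force and the hand's height to set the gap, not on the pictures.

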